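Snap the lids home on a batch of sample jars in the lever press and sort the jars

ROBOT

A 6-joint arm with a two-finger parallel gripper is mounted at the origin on the work surface. World frame = base frame: x ahead of the robot, y to its left, z up, the work surface at z = 0. Lengths are in m, angles in rad, forces in N, time in s.
With the tool pointing down it reaches from about 0.375 to 0.9 m from the base axis. Payload 3.1 kg.
Tool frame: the origin (TCP) lies at the very end of the fingers, on their centre line; the grasp point (between the pads) lies 19 mm behind it; z points along the fingers, y is the line along which they close (so a half turn about z gives the same grasp; the last joint's range is limited). The gripper opens to 85 mm and grips with 20 to 120 N. Pads are 22 mm wide; open, the fingers measure 114 mm over their backs; the gripper's body (76 mm by 85 mm) begins 54 mm behind the grasp point. The pads swing forward as they close: fully open they stand 13 mm farther back than shut.
Start: joints at [-1.446, 0.527, 1.433, -0, 1.181, -0.178], TCP at [0.187, -0.596, 0.231] pointing down, gripper open.
Joint ranges: [-3.08, 3.08], [-0.75, 2.2], [0.22, 2.44], [-1.43, 4.57], [0, 2.65], [-2.85, 2.85]. Speed limits (rad/s): [2.79, 2.79, 3.14, 3.14, 3.14, 3.14].

INTERFACE

Orientations are given as a unit quaternion [x, y, z, w].
In Python, from station import telemetry, snapshot, ticket gives the robot as it stands.
- The arm moves only by the tool move_arm, never from a script. Its argument "commands" is text: rows parted by semicolons, each of 7 numbers parted by spaces: the shift along the tool's x, y, z in mm, then the turn, a rotation vector about the tool's x, y, z in degrees, then the opening, from -1 (shut) to 1 (fully open). A call has exactly 5 rows; each row is the pose to reach, as a shift and turn from the pose commanded when the call began, along the tool's axes at that moment; what a row does not reach only later rows make up. A row lasts 1/8 s, in which the tool goes at most 62.5 mm and 10.7 degrees, less where a joint would pass 70% of its speed; a pose out of reach is approached as far as the arm can. A call with a gripper value outside its range is refused whole. The fingers move at their own pace and stop on an object; "grip_force" is the grip in N (left out, the last holds). Time passes only in rows, so rows that repeat a pose let the fingers close, or fill a call up. It gives the time, the measured TCP pose, the force, the opening and the grip force at its end, in the units of the state.
- telemetry.sense(): the state, without advancing time (a new reading comes with each control period).
- snapshot(name): name is "scene" or "top" or "wrist"; returns a dict with "image" (420x560x3 uint8, red, green, blue), "fx", "fy", "cx", "cy" (pixels), "pose" (4x4, takes a point from camera to world coordinates). Camera axes: x right, y down, z forward; pixel columns grow to the right and rows downward; lengths in m; the calibration is good to about 2 mm. A picture is of the moment at which its call begins. There is no depth.
- ticket.sign_off(): hands the job in; it is judged then, once.
The state is a dict: "t": time; "q": joint angles; "qd": joint speeds; "tau": joint torques, N m; "tcp_pos": TCP position; "tool_rot": TCP orientation; "force": force on the tool from outside, world axes, zero at the start; "ft_torque": the same for the moment, N m; "finger_gap": opening from 0.0 (shut) to 1.0 (fully open); "gripper_force": force on a finger pad.
Only numpy, scipy, OpenCV 4.12 (cv2) and the standard library are available. Lean on these libraries where they do the work, as an engineer would, in place of code of your own. Each camera call takes 0.05 s, during which the arm holds its last target. There are 200 camera calls.

TASK

Snap the lids home on all the sample jars: pull the press's loading tray out, stand every jar upright in it, push the tray fully in, pull the lever right down to its stop and ease it slowly back up to its home, never letting it fly back. Then pull the tray fully out, stand the round jars upright in the white divided box and the square ones upright in the low steel tray, and push the empty loading tray fully back in. Leave the tube rack, the wash bottle and the grey tub where they are.

Things in the scene. Friction and masses are not known exactly. Their poses are not given: they have to be found in the camera images.
- round1: a round brown plastic sample jar with a white paper label, 44 mm in diameter, 0.14 kg; origin at the centre of its underside, z up; stands upright at the start. Walls up to 62 mm, then a neck with a flat white snap lid 43 mm across, 16 mm high, its top 88 mm above the underside while proud, 80 mm when home; may be absent (None)
- round2: a round brown plastic sample jar with a white paper label, 44 mm in diameter, 0.14 kg; origin at the centre of its underside, z up; stands upright at the start. Walls up to 62 mm, then a neck with a flat white snap lid 43 mm across, 16 mm high, its top 88 mm above the underside while proud, 80 mm when home; may be absent (None)
- square1: a square brown plastic sample jar with a white paper label, 54 x 54 mm (sides along its x and y), 0.14 kg; origin at the centre of its underside, z up; stands upright at the start. Walls up to 62 mm, then a neck with a flat white snap lid 43 mm across, 16 mm high, its top 88 mm above the underside while proud, 80 mm when home; may be absent (None)
- square2: a square brown plastic sample jar with a white paper label, 54 x 54 mm (sides along its x and y), 0.14 kg; origin at the centre of its underside, z up; stands upright at the start. Walls up to 62 mm, then a neck with a flat white snap lid 43 mm across, 16 mm high, its top 88 mm above the underside while proud, 80 mm when home; may be absent (None)
- round1_lid (a joint): how far the snap lid of round1 has been pushed down (m): 0 to 0.002 at the start (proud), 0.008 fully home; it takes about 15 N and stays where it is left
- round2_lid (a joint): how far the snap lid of round2 has been pushed down (m): 0 to 0.002 at the start (proud), 0.008 fully home; it takes about 15 N and stays where it is left
- square1_lid (a joint): how far the snap lid of square1 has been pushed down (m): 0 to 0.002 at the start (proud), 0.008 fully home; it takes about 15 N and stays where it is left
- square2_lid (a joint): how far the snap lid of square2 has been pushed down (m): 0 to 0.002 at the start (proud), 0.008 fully home; it takes about 15 N and stays where it is left
- press: the white bench lever press, fixed, 300 mm wide (y), 235 mm high; origin on the bench under the centre of its pressing plate; its -x is its front, roughly towards the robot. Plate 60 x 214 mm (x, y), underside 129 mm up at rest, between columns at y +-120 to +-150 mm; gear housing above it, underside 172 mm up, front face 26 mm before the origin; lever on its right side (-y)
- shuttle (a joint): the press's loading tray, sliding along the press's x axis: 0 = pushed fully in, under the plate; 0.14 m = pulled fully out to the front (-x). Slides with about 2 N of friction and stays where it is left
- shuttle_grip (a point): the middle of the loading tray's black handle, a level bar 18 mm thick and 65 mm long that lies along the press's x axis and sticks out of the tray's front, 35 mm above the bench (pinch it from above across y); moves with the tray, axes as the press
- pocket0 (a point): centre of the floor of the loading tray's left (+y) pocket, 20 mm above the bench; three pockets in a row along the press's y axis, 73 mm apart, each 68 x 68 mm inside with fences 12 mm high and 5 mm thick; moves with the tray, axes as the press
- pocket1 (a point): centre of the floor of the loading tray's middle pocket, 20 mm above the bench; three pockets in a row along the press's y axis, 73 mm apart, each 68 x 68 mm inside with fences 12 mm high and 5 mm thick; moves with the tray, axes as the press
- pocket2 (a point): centre of the floor of the loading tray's right (-y) pocket, 20 mm above the bench; three pockets in a row along the press's y axis, 73 mm apart, each 68 x 68 mm inside with fences 12 mm high and 5 mm thick; moves with the tray, axes as the press
- lever (a joint): angle of the press's lever (rad): 0 = home, leaning up to the front; grows as the grip is pulled down to the front; 1.25 = lower stop. The plate comes down 24 mm per rad and meets the lids in the last part. A return spring drives it up (about 2 N at the grip at home, 6 N at the stop; three lids add 7 N on the way down); let go far from home, it flies back
- lever_grip (a point): middle of the lever's black round grip, a level bar 24 mm thick and 105 mm long along the press's y, 70 mm to the right (-y) of the 16 mm thick arm. At angle a it lies 150*cos(1.047 - a) mm in front (-x) of the pivot axis and 150*sin(1.047 - a) mm above it
- lever_pivot (a point): a point on the lever's pivot axis, which runs along the press's y axis, 190 mm above the bench, in the plane of the lever arm; axes as the press
- divided_box: a white plastic box, fixed, 164 x 90 mm (x, y) outside, walls 30 mm high and 4 mm thick, floor 4 mm thick, with one wall across the middle that makes two compartments along x (centres 40 mm either side of the middle, each 76 x 82 mm); origin at the centre of its underside
- steel_tray: a low stainless tray without divisions, fixed, 170 x 96 mm (x, y) with a flat flange round it, walls 16 mm high and 3 mm thick, floor 3 mm thick; origin at the centre of its underside
- tube_rack: bystander: white rack of red-capped blood tubes, 70 x 170 mm, 105 mm high; origin at the centre of its underside
- wash_bottle: bystander: clear bottle with a blue cap, 64 mm in diameter, 160 mm high; origin at the centre of its underside
- lid_tub: bystander: empty grey tub, 100 x 120 x 60 mm; origin at the centre of its underside
Things that resemble listed ones, but are neither listed nor needed, are in the scene too. Leave any pink or yellow look-alike of the round1 alone.

How it is judged:
By the outcome, as a careful person would: the job done as asked, in the order asked, and still so for the second after the job is handed in, with the robot touching nothing.
Of round1, round2, square1, square2 only 2 to 3 are there at a start; the rules pass over those that are not, and their reading is None.
At some moment in a run one of round1, round2, square1, square2 may be knocked a few centimetres aside while the robot is not near it.
It also fails if it takes over 210 s, if anything falls off the work surface, if the arm or the gripper's body presses on something with over 40 N, if the wrist force passes 120 N, or if a joint passes its speed limit or range.

## Working session

There is one attempt and no reset: what is moved stays moved. The work goes in short steps, Python scripts to look and compute and a tool call to move; the robot and the scene stay as the last step left them, time stands still between calls to the robot, and variables do not carry over. Pictures are saved under pics/ and viewed, at most 14 in all, crops included, and the job is handed in when it is done.

Besides the shell and the picture viewer there is one more tool, called by a JSON object that holds its "method" and its "body", one argument or row to a line. move_arm: Moves the arm, as the interface text tells. Its arguments: {"type":"object","properties":{"commands":{"type":"string"},"grip_force":{"type":"number"}},"required":["commands"]}

```bash
mkdir -p pics; ls; cat > h.py <<'E'
import numpy as np, cv2, pickle
from station import telemetry, snapshot, ticket
def snap(n,f):
    s=snapshot(n); cv2.imwrite(f'pics/{f}.png',s['image'][:,:,::-1]); pickle.dump(s,open(f'pics/{f}.pkl','wb')); return s
def load(f): return pickle.load(open(f'pics/{f}.pkl','rb'))
def ray(s,u,v,z):
    P=s['pose']; d=P[:3,:3]@np.array([(u-s['cx'])/s['fx'],(v-s['cy'])/s['fy'],1]); o=P[:3,3]
    return o+d*(z-o[2])/d[2]
def proj(s,p):
    P=s['pose']; c=P[:3,:3].T@(np.array(p)-P[:3,3]); return np.array([s['fx']*c[0]/c[2]+s['cx'],s['fy']*c[1]/c[2]+s['cy']])
E
python3 - <<'E'
from h import *
a=snap('scene','s0');b=snap('top','t0')
print(a['pose'],b['pose'],b['fx'])
s=telemetry.sense();print(s)
E
```

```text
pics
[[-0.56895449  0.46376887 -0.67912386  1.49948544]
 [ 0.82227865  0.30858063 -0.47815879  0.62050483]
 [-0.01219069 -0.83047964 -0.55691557  0.93186574]
 [ 0.          0.          0.          1.        ]] [[-8.36067146e-04 -9.80640288e-01  1.95816055e-01  3.68512992e-01]
 [-9.99987362e-01  1.79063751e-03  4.69785127e-03 -2.72261638e-02]
 [-4.95753779e-03 -1.95809652e-01 -9.80629391e-01  1.32257027e+00]
 [ 0.00000000e+00  0.00000000e+00  0.00000000e+00  1.00000000e+00]] 386.3723885102782
{'t': 0.1, 'q': array([-1.44547746e+00,  5.28331954e-01,  1.43379005e+00,  3.74058352e-06,
        1.18137393e+00, -1.78466514e-01]), 'qd': array([-3.15311232e-05, -1.68821045e-03, -3.27197826e-03,  7.03198181e-04,
        8.20767531e-04, -6.09312088e-04]), 'tau': array([ 6.24060958e-04, -4.43303454e+01, -1.78586715e+01, -2.85099877e-04,
        3.84728221e-03, -1.15938022e-05]), 'tcp_pos': array([ 0.18692658, -0.59571957,  0.23045175]), 'tool_rot': array([ 9.88486127e-01,  1.51308530e-01,  2.70146894e-05, -9.51257299e-04]), 'force': array([ 0.17530101, -0.45572319, -0.59424803]), 'ft_torque': array([-0.00656868,  0.0155426 , -0.01210144]), 'gripper_force': 0.0, 'finger_gap': 1.003204705117238}
```

View pics/s0.png

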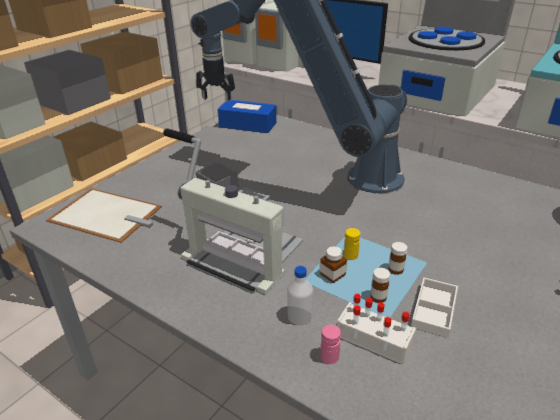

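View pics/t0.png

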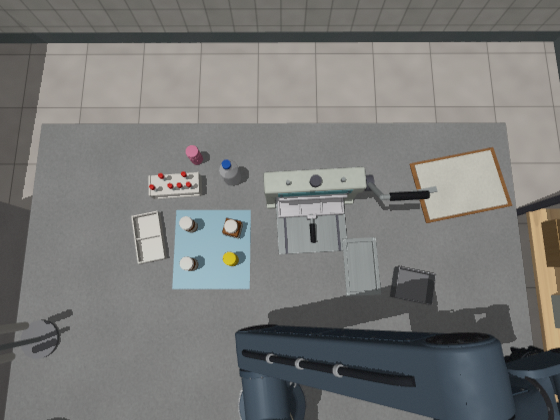

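The scene shows two round jars, one square jar, a yellow decoy on the blue mat and a pink one by the rack. In the top view the lids are at about (188,224), (188,264) and (232,227), the yellow decoy at (230,259), the press at (315,185), the steel tray at (362,265), the box at (149,237) and the lever grip at (409,196).

```bash
python3 - <<'E'
from h import *
b=load('t0');im=b['image'][140:310,120:450]
cv2.imwrite('pics/c0.png',cv2.resize(im[:,:,::-1],None,fx=2.42,fy=2.42,interpolation=cv2.INTER_CUBIC))
for n,u,v,z in [('r1',188,224,.087),('r2',188,264,.087),('sq',232,227,.087),('hand0',312,219,.044),('hand1',313,241,.044),('grip',409,196,.32),('box',149,237,.03),('steel',362,265,.016),('pressL',266,185,.235),('pressR',365,180,.235)]: print(n,ray(b,u,v,z).round(3))
E
```

```text
r1 [0.566 0.272 0.087]
r2 [0.437 0.266 0.087]
sq [0.556 0.129 0.087]
hand0 [ 0.589 -0.134  0.044]
hand1 [ 0.515 -0.136  0.044]
grip [ 0.603 -0.37   0.32 ]
box [0.531 0.415 0.03 ]
steel [ 0.437 -0.301  0.016]
pressL [0.656 0.014 0.235]
pressR [ 0.671 -0.274  0.235]
```

View pics/c0.png

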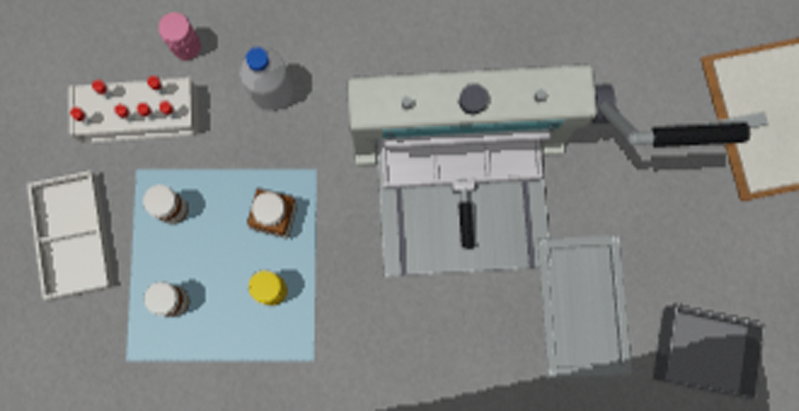

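```bash
cat >> h.py <<'E'
from scipy.spatial.transform import Rotation as Ro
def tri(obs):
    A=np.zeros((3,3));b=np.zeros(3)
    for s,u,v in obs:
        P=s['pose'];d=P[:3,:3]@np.array([(u-s['cx'])/s['fx'],(v-s['cy'])/s['fy'],1]);d/=np.linalg.norm(d)
        M=np.eye(3)-np.outer(d,d);A+=M;b+=M@P[:3,3]
    return np.linalg.solve(A,b)
def go(p,psi,cur=None,psi0=None):
    "shift (mm) and z-turn (deg) from current tool pose to p, yaw psi(deg)"
    s=telemetry.sense();R=Ro.from_quat(s['tool_rot']);c=s['tcp_pos'] if cur is None else np.array(cur)
    if psi0 is not None: R=Ro.from_euler('z',psi0,degrees=True)*Ro.from_euler('x',180,degrees=True)
    T=Ro.from_euler('z',psi,degrees=True)*Ro.from_euler('x',180,degrees=True)
    return (R.inv().apply(np.array(p)-c)*1000).round(1),np.degrees((R.inv()*T).as_rotvec()).round(1)
def blob(mask,roi):
    u0,v0,u1,v1=roi;m=np.zeros_like(mask,np.uint8);m[v0:v1,u0:u1]=mask[v0:v1,u0:u1]
    n,l,st,c=cv2.connectedComponentsWithStats(m);i=1+np.argmax(st[1:,4]);
    ys,xs=np.nonzero(l==i);r=cv2.minAreaRect(np.c_[xs,ys].astype(np.float32));return c[i],st[i,4],r,cv2.boxPoints(r).round(1)
E
python3 - <<'E'
from h import *
a=load('s0');b=load('t0')
dk=lambda s:s['image'].max(2)<45
for n,s,roi in [('gripT',b,(385,180,435,210)),('handT',b,(300,210,325,250)),('gripS',a,(155,120,200,145))]:
    c,ar,r,bx=blob(dk(s),roi);print(n,c.round(1),ar,[np.round(x,1) for x in r])
g=tri([(b,*blob(dk(b),(385,180,435,210))[0]),(a,*blob(dk(a),(155,120,200,145))[0])]);print('grip',g)
print('hand', ray(b,*blob(dk(b),(300,210,325,250))[0],.044))
bx=blob(dk(b),(385,180,435,210))[3];
# lids
w=lambda s:(s['image'].min(2)>150)
for roi in [(175,212,200,235),(175,252,200,275),(220,215,243,236)]:
    c,ar,r,_=blob(w(b),roi);print('lid',c.round(1),ar,np.round(r[1],1),ray(b,*c,.087).round(4))
br=lambda s:(s['image'][...,0].astype(int)-s['image'][...,2]>35)&(s['image'][...,0]<200)&(s['image'][...,1]<110)
c,ar,r,bx=blob(br(b),(215,210,245,242));print('sq',c,ar,r,bx)
print(go((.43,-.14,.30),2.5))
E
```

```text
gripT [409.  195.4] 289 [array([409. , 195.4]), array([ 7.4, 38.4]), np.float64(86.8)]
handT [312.4 232.5] 86 [array([312.4, 232.5]), array([17.4,  4.6]), np.float64(84.8)]
gripS [177.9 135.4] 191 [array([177.9, 135. ]), array([29. ,  7.5]), np.float64(16.4)]
grip [ 0.60525661 -0.37104698  0.31755146]
hand [ 0.54300785 -0.13428137  0.044     ]
lid [184.7 222.3] 153 [12.5 13.4] [0.5713 0.2827 0.087 ]
lid [184.6 262.9] 436 [22. 24.] [0.4408 0.2769 0.087 ]
lid [230.1 225.7] 129 [12. 12.] [0.5599 0.1351 0.087 ]
sq [232.9875 230.1375] 80 ((231.23533630371094, 227.058837890625), (16.00735092163086, 15.522278785705566), 14.03624439239502) [[221.6 232.6]
 [225.4 217.6]
 [240.9 221.5]
 [237.1 236.5]]
(array([ 368.3, -362.3,  -68.7]), array([-0.1, -0. , 14.9]))
```

{"method": "move_arm", "body": {
  "commands": "46 -40 -69 0 0 3 1;92 -80 -69 0 0 6 1;138 -120 -69 0 0 9 1;184 -160 -69 0 0 12 1;230 -200 -69 0 0 15 1"
}}

```text
t: 0.72
tcp_pos: [0.339, -0.3483, 0.3002]
tool_rot: [1.0, 0.02, 0.0, -0.0]
force: [0.7, 0.6, -0.3]
finger_gap: 1.002
gripper_force: 0.0
```

{"method": "move_arm", "body": {
  "commands": "30 -60 0 0 0 0 1;60 -120 0 0 0 0 1;92 -192 0 0 0 0 1;92 -192 0 0 0 0 1;92 -192 0 0 0 0 1"
}}

```text
t: 1.35
tcp_pos: [0.4222, -0.1527, 0.3001]
tool_rot: [1.0, 0.023, -0.0, -0.0]
force: [0.0, 0.4, -0.2]
finger_gap: 0.998
gripper_force: 0.0
```

```bash
python3 - <<'E'
from h import *
s=snap('wrist','w1');t=snap('top','t1');print(s['pose'].round(3),s['fx']);x=telemetry.sense();print(x['tcp_pos'],x['tool_rot'],x['q'])
E
```

```text
[[ 0.047 -0.964 -0.261  0.488]
 [-0.999 -0.045 -0.013 -0.15 ]
 [ 0.001  0.261 -0.965  0.443]
 [ 0.     0.     0.     1.   ]] 291.6644658542398
[ 0.4220669  -0.15476937  0.30011328] [ 9.99773104e-01  2.12989682e-02 -2.22030715e-04  2.11190922e-04] [-6.00553500e-01  1.99040965e-01  1.75964293e+00 -6.50277607e-04
  1.18302371e+00  9.27887589e-01]
```

View pics/w1.png

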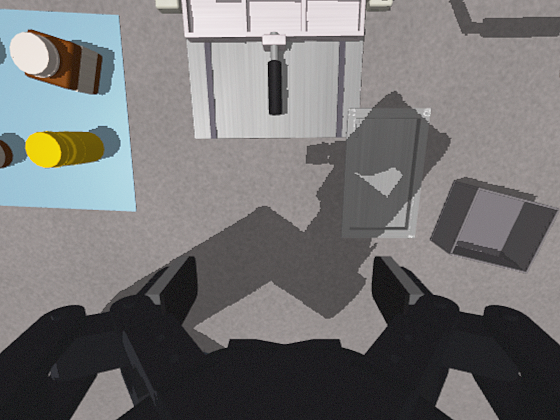

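The wrist view shows the tray handle at (274,60)–(274,115), nearly aligned with the tool, plus the steel tray at (387,172) and the tub at (497,227).

```bash
python3 - <<'E'
from h import *
s=load('w1')
c,ar,r,bx=blob(s['image'].max(2)<60,(260,40,290,130));print(c,ar,r,bx)
for u,v in [(274,61),(274,115)]: print('h',ray(s,u,v,.044).round(4))
for u,v in [(349,109),(431,110),(416,237),(344,237)]: print('st',ray(s,u,v,.016).round(4))
for u,v in [(187,37),(365,37),(253,37),(305,37)]: print('fence',ray(s,u,v,.032).round(4))
t=load('t1')
for roi in [(175,212,200,235),(220,215,243,236),(178,255,198,273)]:
    im=t['image'].astype(int);c,ar,r,_=blob((im.min(2)>130)&(im[...,2]-im[...,0]<25),roi);print('lid',c.round(1),ar,ray(t,*c,.087).round(4))
print('hand', ray(t,*blob(t['image'].max(2)<45,(300,210,325,250))[0],.044))
print(go((.530,-.135,.12),3))
E
```

```text
[274.61549296  87.05492958] 710 ((274.5, 87.0), (54.0, 13.0), 90.0) [[268.  60.]
 [281.  60.]
 [281. 114.]
 [268. 114.]]
h [ 0.5745 -0.1338  0.044 ]
h [ 0.5108 -0.1362  0.044 ]
st [ 0.5251 -0.2386  0.016 ]
st [ 0.5291 -0.3521  0.016 ]
st [ 0.3429 -0.362   0.016 ]
st [ 0.3377 -0.2504  0.016 ]
fence [ 0.5993 -0.0233  0.032 ]
fence [ 0.6097 -0.2464  0.032 ]
fence [ 0.6032 -0.106   0.032 ]
fence [ 0.6062 -0.1712  0.032 ]
lid [185.1 222.5] 143 [0.5707 0.2813 0.087 ]
lid [229.9 225.5] 141 [0.5604 0.1356 0.087 ]
lid [185.6 262.8] 153 [0.4408 0.2737 0.087 ]
hand [ 0.54333752 -0.13434876  0.044     ]
(array([108.8, -15.2, 180.1]), array([ 0. ,  0. , -0.6]))
```

{"method": "move_arm", "body": {
  "commands": "40 -5 50 0 0 0 0.1;80 -10 100 0 0 0 0.1;114 -15 150 0 0 0 0.1;114 -15 200 0 0 0 0.1;114 -15 200 0 0 0 0.1"
}}

```text
t: 2.08
tcp_pos: [0.5323, -0.1348, 0.0962]
tool_rot: [1.0, 0.02, -0.005, -0.002]
force: [0.3, 1.4, -0.3]
finger_gap: 0.549
gripper_force: 0.0
```

{"method": "move_arm", "body": {
  "commands": "0 0 40 0 0 0 0.1;0 0 78 0 0 0 0.1;0 0 78 0 0 0 -1;0 0 78 0 0 0 -1;0 0 78 0 0 0 -1",
  "grip_force": 40
}}

```text
t: 2.7
tcp_pos: [0.5357, -0.1349, 0.0241]
tool_rot: [1.0, 0.021, 0.001, 0.0]
force: [-1.7, 1.6, -0.5]
finger_gap: 0.193
gripper_force: 39.7
```

{"method": "move_arm", "body": {
  "commands": "0 0 0 0 0 0 -1;-10 0 0 0 0 0 -1;-20 0 0 0 0 0 -1;-30 0 0 0 0 0 -1;-40 0 0 0 0 0 -1"
}}

```text
t: 3.32
tcp_pos: [0.4976, -0.1371, 0.0241]
tool_rot: [1.0, 0.021, 0.003, 0.001]
force: [2.0, 3.0, 6.2]
finger_gap: 0.196
gripper_force: 40.5
```

{"method": "move_arm", "body": {
  "commands": "-10 0 0 0 0 0 -1;-20 0 0 0 0 0 -1;-30 0 0 0 0 0 -1;-40 0 0 0 0 0 -1;-50 0 0 0 0 0 -1"
}}

```text
t: 3.95
tcp_pos: [0.4478, -0.1398, 0.024]
tool_rot: [1.0, 0.021, 0.003, 0.002]
force: [2.7, 2.0, 7.7]
finger_gap: 0.194
gripper_force: 40.6
```

{"method": "move_arm", "body": {
  "commands": "-6 0 0 0 0 0 -1;-12 0 0 0 0 0 -1;-18 0 0 0 0 0 -1;-24 0 0 0 0 0 -1;-30 0 0 0 0 0 -1"
}}

```text
t: 4.58
tcp_pos: [0.4182, -0.1415, 0.024]
tool_rot: [1.0, 0.021, 0.003, 0.002]
force: [11.0, 7.6, 8.3]
finger_gap: 0.197
gripper_force: 40.7
```

{"method": "move_arm", "body": {
  "commands": "-3 0 0 0 0 0 -1;-6 0 0 0 0 0 -1;-6 0 0 0 0 0 -1;-6 0 0 0 0 0 -1;-6 0 0 0 0 0 -1"
}}

```text
t: 5.2
tcp_pos: [0.4181, -0.1418, 0.024]
tool_rot: [1.0, 0.02, 0.009, 0.004]
force: [21.2, 19.0, 4.7]
finger_gap: 0.194
gripper_force: 40.6
```

{"method": "move_arm", "body": {
  "commands": "4 0 0 0 0 0 0;4 0 0 0 0 0 0.2;4 0 0 0 0 0 0.2;4 0 -60 0 0 0 0.2;4 0 -120 0 0 0 1"
}}

```text
t: 5.82
tcp_pos: [0.4123, -0.1397, 0.142]
tool_rot: [1.0, 0.02, -0.002, -0.001]
force: [1.4, -0.4, 0.7]
finger_gap: 0.799
gripper_force: 0.0
```

```bash
python3 - <<'E'
from h import *
s=snap('wrist','w2');t=snap('top','t2')
x=telemetry.sense();print(x['tcp_pos'],x['tool_rot'])
E
```

```text
[ 0.41607693 -0.14192064  0.1468035 ] [0.99977005 0.02073811 0.00443722 0.00317728]
```

View pics/w2.png

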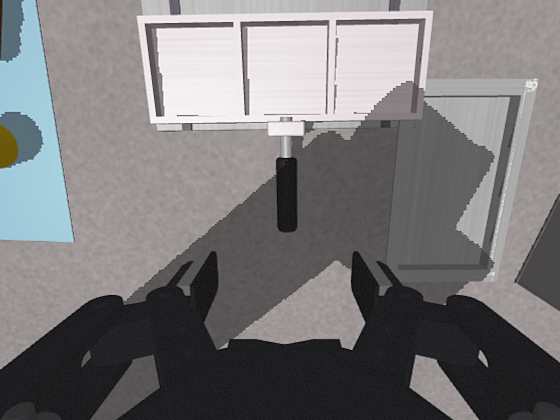

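The tray is at its outer stop. Its fence corners are at (138,17), (432,12), (425,118) and (152,123), the dividers at (240,..) and (331,..), and the steel tray at about (460,180).

```bash
python3 - <<'E'
from h import *
s=load('w2')
C=np.array([ray(s,u,v,.032) for u,v in [(138,17),(432,12),(425,118),(152,123)]]);print(C.round(4),C.mean(0).round(4))
y=(C[0]-C[1]+C[3]-C[2]);print('len',np.linalg.norm(C[0]-C[1]),np.linalg.norm(C[3]-C[2]),np.linalg.norm(C[0]-C[3]),'yaw',np.degrees(np.arctan2(-y[0],y[1])))
hd=[ray(s,u,v,.044) for u,v in [(287,160),(287,231)]];print('h',np.round(hd,4))
for u,v in [(400,80),(536,80),(495,280),(388,268)]: print('st',ray(s,u,v,.016).round(4))
t=load('t2');im=t['image'].astype(int)
for roi in [(175,212,200,235),(220,215,243,236),(178,255,198,273)]:
    c,ar,r,_=blob((im.min(2)>130)&(im[...,2]-im[...,0]<25),roi);print('lid',c.round(1),ar,ray(t,*c,.087).round(4))
# box
c,ar,r,bx=blob((im.min(2)>140)&(im[...,2]-im[...,0]<25),(125,200,170,270));print('box',c,r,[ray(t,*p,.03).round(4) for p in bx])
g=[proj(t,(.5604,.1356,.087))]
print(go((.4,.20,.30),2.6))
E
```

```text
[[ 0.5587 -0.0233  0.032 ]
 [ 0.5711 -0.2454  0.032 ]
 [ 0.4951 -0.253   0.032 ]
 [ 0.4819 -0.0278  0.032 ]] [ 0.5267 -0.1374  0.032 ]
len 0.22247100667558073 0.22552287459851278 0.07694858863425662 yaw 3.284108146700932
h [[ 0.4573 -0.1408  0.044 ]
 [ 0.3963 -0.1435  0.044 ]]
st [ 0.5258 -0.2339  0.016 ]
st [ 0.5305 -0.349   0.016 ]
st [ 0.343  -0.3579  0.016 ]
st [ 0.3517 -0.2474  0.016 ]
lid [185.1 222.4] 144 [0.5708 0.2812 0.087 ]
lid [230.  225.6] 140 [0.5603 0.1354 0.087 ]
lid [185.6 262.8] 153 [0.4408 0.2737 0.087 ]
box [148.81555154 236.7278481 ] ((146.8887481689453, 236.59170532226562), (49.89183807373047, 27.88800621032715), 81.46923065185547) [array([0.6096, 0.487 , 0.03  ]), array([0.6236, 0.3936, 0.03  ]), array([0.4563, 0.3587, 0.03  ]), array([0.4428, 0.4498, 0.03  ])]
(array([  -0.5, -341.3, -155.4]), array([ 0.4, -0.5, -0.2]))
```

{"method": "move_arm", "body": {
  "commands": "0 0 -55 0 0 0 1;0 -50 -90 0 0 0 1;-10 -100 -110 0 0 0 1;-20 -160 -150 0 0 0 1;-30 -220 -153 0 0 0 1"
}}

```text
t: 6.55
tcp_pos: [0.3765, 0.0721, 0.2956]
tool_rot: [1.0, 0.02, 0.002, 0.0]
force: [1.5, 0.8, 0.2]
finger_gap: 0.999
gripper_force: 0.0
```

{"method": "move_arm", "body": {
  "commands": "-8 -60 0 0 0 0 1;-12 -124 0 0 0 0 1;-12 -124 0 0 0 0 1;-12 -124 0 0 0 0 1;-12 -124 0 0 0 0 1"
}}

```text
t: 7.18
tcp_pos: [0.3589, 0.1933, 0.2939]
tool_rot: [1.0, 0.02, -0.0, 0.0]
force: [-0.8, -0.1, -0.8]
finger_gap: 0.996
gripper_force: 0.0
```

```bash
python3 - <<'E'
from h import *
s=snap('wrist','w3')
x=telemetry.sense();print(x['tcp_pos'],x['tool_rot'],x['q'])
E
```

```text
[0.3590889  0.19326634 0.29403726] [ 9.99813142e-01  1.93263810e-02 -3.43563849e-04  2.30883494e-04] [ 2.18314214e-01  1.41546099e-01  1.85465934e+00 -3.47707968e-04
  1.14615209e+00  1.75059874e+00]
```

View pics/w3.png

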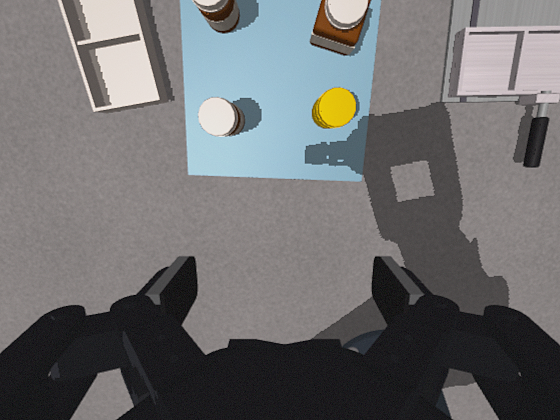

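The wrist view shows the near round lid at (219,117), the yellow decoy at (335,107), the square jar around (338,25), the far round jar at (217,5), and the box's near corners at (97,108) and (162,98).

```bash
python3 - <<'E'
from h import *
s=load('w3');im=s['image'].astype(int)
wh=(im.min(2)>140)&(im[...,2]-im[...,0]<25)
c,ar,r,bx=blob(wh,(195,90,250,145));print('near lid',c,r[1],ray(s,*c,.087).round(4))
br=(im[...,0]-im[...,2]>20)
m=np.zeros_like(br,np.uint8);m[0:60,300:380]=(br)[0:60,300:380]
cv2.imwrite('pics/c3.png',cv2.resize(s['image'][0:130,20:400,::-1],None,fx=2.1,fy=4,interpolation=cv2.INTER_NEAREST)[:,:798])
for u,v in [(97,110),(162,99),(158,40)]: print('box',ray(s,u,v,.03).round(4))
E
```

```text
near lid [216.00703606 116.32629727] (37.565940856933594, 37.11872863769531) [0.4407 0.2732 0.087 ]
box [0.4449 0.4422 0.03  ]
box [0.462  0.3558 0.03  ]
box [0.5308 0.356  0.03  ]
```

```bash
python3 - <<'E'
from h import *
s=load('w3');cv2.imwrite('pics/c4.png',cv2.resize(s['image'][0:130,40:390,::-1],None,fx=2.2,fy=2.2,interpolation=cv2.INTER_NEAREST))
E
```

```text
(no output)
```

View pics/c4.png

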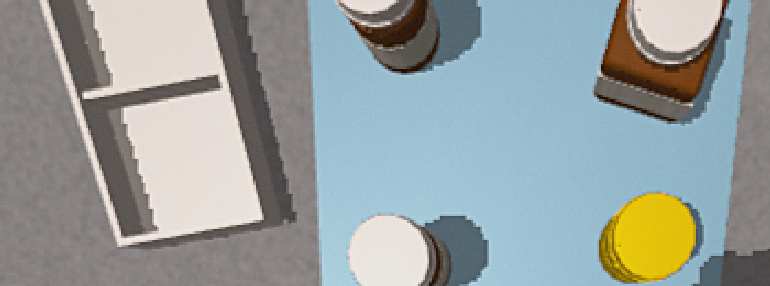

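{"method": "move_arm", "body": {
  "commands": "9 -8 0 0 0 -9 1;18 -16 0 0 0 -18 1;27 -24 0 0 0 -27 1;36 -32 0 0 0 -36 1;42 -38 0 0 0 -44 1"
}}

```text
t: 7.85
tcp_pos: [0.4002, 0.2332, 0.2942]
tool_rot: [0.919, 0.395, -0.0, 0.0]
force: [-0.2, 0.6, 0.3]
finger_gap: 1.0
gripper_force: 0.0
```

{"method": "move_arm", "body": {
  "commands": "12 0 20 0 0 -9 1;24 1 40 0 0 -18 1;36 1 60 0 0 -27 1;48 1 80 0 0 -36 1;57 2 94 0 0 -44 1"
}}

```text
t: 8.48
tcp_pos: [0.4408, 0.2728, 0.1993]
tool_rot: [0.704, 0.71, -0.001, -0.0]
force: [-0.9, 1.4, -0.5]
finger_gap: 1.0
gripper_force: 0.0
```

```bash
python3 - <<'E'
from h import *
t=snap('top','t3');im=t['image'].astype(int);s=load('w3')
for roi in [(175,212,200,235),(220,215,243,236),(178,255,198,273)]:
    c,ar,r,_=blob((im.min(2)>130)&(im[...,2]-im[...,0]<25),roi);print('lid',c.round(1),ar,ray(t,*c,.087).round(4))
f=[ray(s,40+u/2.2,v/2.2,z) for u,v,z in [(597,97,0),(683,120,0),(605,65,.062),(697,95,.062)]];print(np.round(f,3),[np.degrees(np.arctan2(-(a-b)[0],(a-b)[1])) for a,b in [(f[0],f[1]),(f[2],f[3])]])
print(go((.4407,.2735,.026),90)); x=telemetry.sense();print(x['tcp_pos'],x['tool_rot'],x['q'])
E
```

```text
lid [185.1 222.4] 144 [0.5708 0.2812 0.087 ]
lid [229.9 225.5] 141 [0.5604 0.1356 0.087 ]
lid [185.6 262.8] 153 [0.4408 0.2737 0.087 ]
[[0.542 0.163 0.   ]
 [0.531 0.109 0.   ]
 [0.54  0.164 0.062]
 [0.528 0.115 0.062]] [np.float64(-11.09771287880983), np.float64(-13.681847633450317)]
(array([5.000e-01, 1.000e-01, 1.719e+02]), array([-0.1,  0. ,  0.6]))
[0.44103449 0.27308137 0.19790032] [ 7.03209835e-01  7.10981370e-01 -1.05046406e-03 -5.61848603e-04] [3.38701420e-01 4.32292634e-01 1.73145573e+00 1.11699239e-04
 9.80225050e-01 3.27648437e-01]
```

{"method": "move_arm", "body": {
  "commands": "0 0 50 0 0 0 1;0 0 100 0 0 0 1;0 0 150 0 0 0 1;0 0 172 0 0 0 1;0 0 172 0 0 0 0",
  "grip_force": 40
}}

```text
t: 9.15
tcp_pos: [0.4395, 0.2727, 0.027]
tool_rot: [0.706, 0.708, -0.002, -0.001]
force: [0.1, 0.6, 1.4]
finger_gap: 0.816
gripper_force: 0.0
```

{"method": "move_arm", "body": {
  "commands": "0 0 0 0 0 0 -1;0 0 0 0 0 0 -1;0 0 0 0 0 0 -1;0 0 -20 0 0 0 -1;0 0 -60 0 0 0 -1"
}}

```text
t: 9.78
tcp_pos: [0.4385, 0.2741, 0.0881]
tool_rot: [0.705, 0.71, -0.002, -0.001]
force: [-0.3, 0.5, -1.9]
finger_gap: 0.504
gripper_force: 40.9
```

```bash
python3 - <<'E'
from h import *
print(go((.5305,-.2103,.15),92.5)); x=telemetry.sense();print(x['tcp_pos'],x['tool_rot'],x['force'],x['finger_gap'])
E
```

```text
(array([-485.1,   88.4,  -61.6]), array([-0.2,  0.1, -2.1]))
[0.43854074 0.27412963 0.08812598] [ 0.70462524  0.70957734 -0.0016065  -0.00082536] [-0.25891168  0.50670652 -1.87991336] 0.5038546306885661
```

{"method": "move_arm", "body": {
  "commands": "0 0 -50 0 0 0 -1;-20 5 -100 0 0 0 -1;-80 15 -105 0 0 0 -1;-140 25 -105 0 0 0 -1;-200 37 -105 0 0 0 -1"
}}

```text
t: 10.4
tcp_pos: [0.4781, 0.0734, 0.1941]
tool_rot: [0.704, 0.71, 0.001, 0.0]
force: [1.5, 0.7, -0.4]
finger_gap: 0.506
gripper_force: 41.0
```

{"method": "move_arm", "body": {
  "commands": "-57 10 0 0 0 0 -1;-114 20 0 0 0 0 -1;-171 30 0 0 0 -1 -1;-228 40 0 0 0 -2 -1;-285 51 0 0 0 -2 -1"
}}

```text
t: 11.02
tcp_pos: [0.531, -0.2114, 0.1936]
tool_rot: [0.692, 0.722, 0.0, -0.0]
force: [1.2, 0.3, -0.7]
finger_gap: 0.502
gripper_force: 41.0
```

```bash
python3 - <<'E'
from h import *
x=telemetry.sense();print(x['tcp_pos'],x['tool_rot'],x['force'],x['finger_gap'])
print(go((.5305,-.2103,.048),92.5)); 
E
```

```text
[ 0.53102646 -0.21137509  0.19362031] [ 6.92190509e-01  7.21714807e-01  1.79606091e-04 -6.49795904e-05] [ 1.24906975  0.25577437 -0.66360026] 0.5021968870541258
(array([  1. ,  -0.5, 145.6]), array([ 0. , -0. , -0.1]))
```

{"method": "move_arm", "body": {
  "commands": "0 0 50 0 0 0 -1;0 0 100 0 0 0 -1;0 0 130 0 0 0 -1;0 0 140 0 0 0 -1;0 0 146 0 0 0 -1"
}}

```text
t: 11.65
tcp_pos: [0.5321, -0.2094, 0.0496]
tool_rot: [0.692, 0.722, 0.001, 0.0]
force: [-2.5, 7.5, 37.3]
finger_gap: 0.501
gripper_force: 44.5
```

{"method": "move_arm", "body": {
  "commands": "0 0 0 0 0 0 -1;0 0 0 0 0 0 0.6;0 0 0 0 0 0 0.6;0 0 -10 0 0 0 0.6;0 0 -60 0 0 0 0.6"
}}

```text
t: 12.28
tcp_pos: [0.5293, -0.2089, 0.1058]
tool_rot: [0.692, 0.722, -0.001, -0.003]
force: [0.0, -0.3, -0.4]
finger_gap: 0.801
gripper_force: 0.0
```

{"method": "move_arm", "body": {
  "commands": "0 0 -60 0 0 0 1;0 0 -100 0 0 2 1;60 5 -100 0 0 4 1;120 10 -100 0 0 8 1;180 15 -100 0 0 13 1"
}}

```text
t: 12.9
tcp_pos: [0.5387, -0.0281, 0.2083]
tool_rot: [0.771, 0.637, 0.0, 0.001]
force: [0.0, 0.1, -1.0]
finger_gap: 0.999
gripper_force: 0.0
```

```bash
python3 - <<'E'
from h import *
x=telemetry.sense();print(x['tcp_pos'],x['tool_rot'],x['force'],x['finger_gap'])
t=snap('top','t4');im=t['image'].astype(int)
for roi in [(175,212,200,235),(220,215,243,236),(330,205,355,235)]:
    c,ar,r,_=blob((im.min(2)>130)&(im[...,2]-im[...,0]<25),roi);print('lid',c.round(1),ar,ray(t,*c,.087).round(4),ray(t,*c,.107).round(4))
print(go((.561,.1345,.20),77.6)); 
E
```

```text
[ 0.53873511 -0.0280819   0.20831949] [7.70622376e-01 6.37291549e-01 4.85588319e-04 6.31811649e-04] [ 0.02257255  0.12509392 -0.98102649] 0.9985957078512868
lid [185.1 222.4] 144 [0.5708 0.2812 0.087 ] [0.5675 0.2762 0.107 ]
lid [230.  225.6] 143 [0.5603 0.1354 0.087 ] [0.5572 0.1328 0.107 ]
lid [346.5 220.1] 405 [ 0.5774 -0.2418  0.087 ] [ 0.5741 -0.2384  0.107 ]
(array([156.6,  -5.3,   8.9]), array([-0.1, -0.3,  1.7]))
```

{"method": "move_arm", "body": {
  "commands": "52 -2 0 0 0 1 1;104 -4 0 0 0 2 1;157 -5 0 0 0 2 1;157 -5 50 0 0 2 1;157 -5 100 0 0 2 1"
}}

```text
t: 13.58
tcp_pos: [0.5636, 0.1268, 0.1076]
tool_rot: [0.78, 0.626, 0.001, 0.001]
force: [-0.1, -0.3, -0.2]
finger_gap: 1.004
gripper_force: 0.0
```

{"method": "move_arm", "body": {
  "commands": "0 0 50 0 0 0 1;0 0 83 0 0 0 1;0 0 83 0 0 0 1;0 0 83 0 0 0 -1;0 0 83 0 0 0 -1"
}}

```text
t: 14.2
tcp_pos: [0.5636, 0.1258, 0.0265]
tool_rot: [0.78, 0.625, 0.001, 0.001]
force: [1.4, 0.4, 1.2]
finger_gap: 0.629
gripper_force: 42.8
```

{"method": "move_arm", "body": {
  "commands": "0 0 0 0 0 0 -1;0 0 0 0 0 0 -1;0 0 -50 0 0 0 -1;0 0 -110 0 0 0 -1;0 0 -150 0 0 0 -1"
}}

```text
t: 14.82
tcp_pos: [0.5636, 0.1259, 0.1777]
tool_rot: [0.78, 0.625, 0.002, 0.001]
force: [0.9, -0.1, -1.6]
finger_gap: 0.622
gripper_force: 43.1
```

```bash
python3 - <<'E'
from h import *
x=telemetry.sense();print(x['tcp_pos'],x['tool_rot'],x['force'],x['finger_gap'])
print(go((.5267,-.1374,.18),93)); 
E
```

```text
[0.56363722 0.12590286 0.17766169] [0.78036483 0.62532068 0.00174443 0.00131509] [ 0.88479089 -0.1180986  -1.61586914] 0.6222388445793947
(array([-265. ,   21.3,   -2.5]), array([  0.2,  -0. , -15.6]))
```

{"method": "move_arm", "body": {
  "commands": "-57 5 0 0 0 -3 -1;-114 10 0 0 0 -6 -1;-171 15 0 0 0 -9 -1;-228 20 0 0 0 -12 -1;-272 23 0 0 0 -16 -1"
}}

```text
t: 15.45
tcp_pos: [0.5255, -0.147, 0.1751]
tool_rot: [0.685, 0.728, 0.0, 0.001]
force: [1.0, 0.9, -0.4]
finger_gap: 0.63
gripper_force: 43.1
```

{"method": "move_arm", "body": {
  "commands": "0 0 0 0 0 0 -1;0 0 40 0 0 0 -1;0 0 80 0 0 0 -1;0 0 105 0 0 0 -1;0 0 110 0 0 0 -1"
}}

```text
t: 16.08
tcp_pos: [0.5248, -0.143, 0.0631]
tool_rot: [0.686, 0.728, -0.0, -0.002]
force: [-0.2, -0.9, -1.7]
finger_gap: 0.631
gripper_force: 43.1
```

```bash
python3 - <<'E'
from h import *
x=telemetry.sense();print(x['tcp_pos'],x['tool_rot'],x['force'],x['finger_gap'])
print(go((.5271,-.1452,.049),93)); snap('wrist','w5');snap('scene','s5')
E
```

```text
[ 0.52475951 -0.14298788  0.06310287] [ 6.85524189e-01  7.28047634e-01 -3.78619206e-04 -1.75632659e-03] [-0.20788886 -0.87793354 -1.72870081] 0.6308589448365227
(array([-2.4,  2.2, 14.1]), array([-0.2, -0.1,  0.4]))
```

View pics/w5.png

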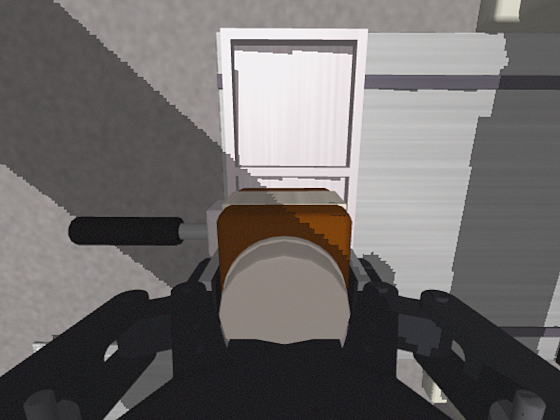

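The square jar hangs aligned over the middle pocket, with its far edge at v≈190 and the divider at v≈175. The left pocket is empty at (295,100).

{"method": "move_arm", "body": {
  "commands": "-1 1 4 0 0 0 -1;-2 2 9 0 0 0 -1;-2 2 12 0 0 0 -1;-2 2 12 0 0 0 -1;-2 2 12 0 0 0 0.9"
}}

```text
t: 16.8
tcp_pos: [0.528, -0.1466, 0.0525]
tool_rot: [0.686, 0.728, 0.0, 0.0]
force: [0.4, -0.1, -0.2]
finger_gap: 0.814
gripper_force: 0.0
```

{"method": "move_arm", "body": {
  "commands": "0 0 0 0 0 0 0.9;0 0 0 0 0 0 0.9;0 0 -60 0 0 0 0.9;0 0 -110 0 0 0 1;0 0 -140 0 0 0 1"
}}

```text
t: 17.42
tcp_pos: [0.5288, -0.1469, 0.195]
tool_rot: [0.686, 0.728, 0.001, 0.002]
force: [0.4, -0.7, 1.3]
finger_gap: 1.0
gripper_force: 0.0
```

{"method": "move_arm", "body": {
  "commands": "60 0 0 0 0 0 1;120 0 0 0 0 0 1;180 0 0 0 0 1 1;240 0 0 0 0 2 1;300 5 0 0 0 3 1"
}}

```text
t: 18.05
tcp_pos: [0.5145, 0.1551, 0.1925]
tool_rot: [0.705, 0.709, 0.0, 0.0]
force: [1.9, 1.6, -0.2]
finger_gap: 1.001
gripper_force: 0.0
```

```bash
python3 - <<'E'
from h import *
x=telemetry.sense();print(x['tcp_pos'],x['tool_rot'],x['force'],x['finger_gap'])
t=snap('top','t6');im=t['image'].astype(int)
for roi in [(170,205,205,235)]:
    c,ar,r,_=blob((im.min(2)>130)&(im[...,2]-im[...,0]<25),roi);print('lid',c.round(1),ar,ray(t,*c,.087).round(4))
print(go((.569,.2795,.20),90)); snap('wrist','w6')
E
```

```text
[0.51445023 0.15505916 0.19251731] [7.04876964e-01 7.09329587e-01 3.14554071e-06 4.96958511e-05] [ 1.87953129  1.56702142 -0.17495217] 1.0009796026698266Traceback (most recent call last):
  File "<stdin>", line 5, in <module>
  File "h.py", line 26, in blob
    n,l,st,c=cv2.connectedComponentsWithStats(m);i=1+np.argmax(st[1:,4]);
                                                     ~~~~~~~~~^^^^^^^^^^
    return _wrapfunc(a, 'argmax', axis=axis, out=out, **kwds)
    return bound(*args, **kwds)
ValueError: attempt to get argmax of an empty sequence
```

```bash
python3 - <<'E'
from h import *
s=snap('wrist','w6');im=s['image'].astype(int);p=proj(s,(.569,.2795,.087));print('exp',p)
m=((im.min(2)>130)&(im[...,2]-im[...,0]<25)).astype(np.uint8);n,l,st,c=cv2.connectedComponentsWithStats(m)
for i in range(1,n):
    if st[i,4]>150: print(st[i],c[i].round(1),ray(s,*c[i],.087).round(4))
E
```

```text
exp [355.44603642  65.49025181]
[441   0  12 111 442] [446.3  54.5] [0.6386 0.288  0.087 ]
[ 468    0   92  113 5087] [509.9  56.9] [0.6881 0.2869 0.087 ]
[ 327   34   59   59 2567] [358.   62.7] [0.5708 0.2815 0.087 ]
[ 520  202   40   59 1832] [542.4 232.4] [0.7473 0.1444 0.087 ]
[356 314  31  29 382] [371.1 331.9] [0.6021 0.0391 0.087 ]
```

View pics/w6.png

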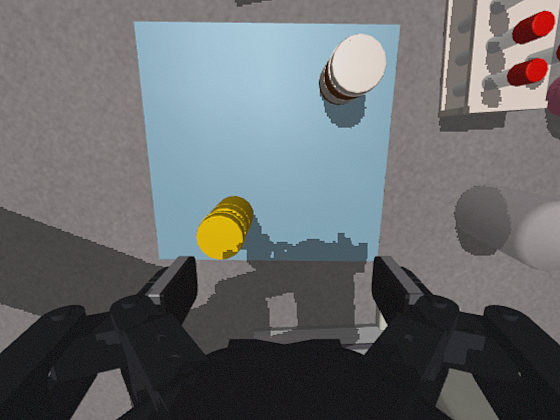

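The remaining round jar's lid is at (358,63), which puts it at (0.5705, 0.281), unmoved. The rack edge is at about u=445 and the yellow decoy at (222,235).

{"method": "move_arm", "body": {
  "commands": "45 20 0 0 0 0 0.5;90 40 0 0 0 0 0.5;126 57 0 0 0 0 0.5;126 57 30 0 0 0 0.5;126 57 60 0 0 0 0.5"
}}

```text
t: 18.77
tcp_pos: [0.5716, 0.2795, 0.1318]
tool_rot: [0.704, 0.71, 0.0, 0.0]
force: [0.8, 0.4, -0.1]
finger_gap: 0.749
gripper_force: 0.0
```

{"method": "move_arm", "body": {
  "commands": "0 0 40 0 0 0 0.5;0 0 80 0 0 0 0.5;0 0 105 0 0 0 0.5;0 0 105 0 0 0 0.5;0 0 105 0 0 0 -1"
}}

```text
t: 19.4
tcp_pos: [0.5721, 0.2794, 0.0282]
tool_rot: [0.705, 0.709, 0.001, 0.0]
force: [0.5, 0.7, -0.1]
finger_gap: 0.553
gripper_force: 0.0
```

{"method": "move_arm", "body": {
  "commands": "0 0 0 0 0 0 -1;0 0 0 0 0 0 -1;0 0 -50 0 0 0 -1;0 0 -110 0 0 0 -1;0 0 -160 0 0 0 -1"
}}

```text
t: 20.02
tcp_pos: [0.5714, 0.2798, 0.19]
tool_rot: [0.705, 0.71, 0.001, 0.001]
force: [1.1, 0.0, -1.9]
finger_gap: 0.501
gripper_force: 35.6
```

```bash
python3 - <<'E'
from h import *
x=telemetry.sense();print(x['tcp_pos'],x['tool_rot'],x['force'],x['finger_gap'])
print(go((.5229,-.0645,.18),93)); 
E
```

```text
[0.57144743 0.27981131 0.19004615] [7.04533214e-01 7.09670244e-01 9.12566086e-04 5.12660042e-04] [ 1.12038709  0.01480319 -1.89475326] 0.5008719845105731
(array([-344. ,  -51.1,    9.8]), array([ 0.1, -0. , -2.6]))
```

{"method": "move_arm", "body": {
  "commands": "-60 -9 0 0 0 0 -1;-120 -18 0 0 0 0 -1;-180 -27 0 0 0 -1 -1;-240 -36 0 0 0 -2 -1;-300 -44 0 0 0 -3 -1"
}}

```text
t: 20.65
tcp_pos: [0.5289, -0.0223, 0.188]
tool_rot: [0.685, 0.728, 0.0, 0.001]
force: [0.4, -0.3, -1.5]
finger_gap: 0.503
gripper_force: 35.8
```

{"method": "move_arm", "body": {
  "commands": "-46 -5 0 0 0 0 -1;-46 -5 30 0 0 0 -1;-46 -5 80 0 0 0 -1;-46 -5 120 0 0 0 -1;-46 -5 130 0 0 0 -1"
}}

```text
t: 21.28
tcp_pos: [0.5255, -0.0664, 0.0556]
tool_rot: [0.686, 0.728, -0.001, -0.002]
force: [-0.8, 0.2, -1.1]
finger_gap: 0.501
gripper_force: 35.7
```

```bash
python3 - <<'E'
from h import *
x=telemetry.sense();print(x['tcp_pos'],x['tool_rot'],x['force'],x['finger_gap'])
print(go((.523,-.0657,.051),93)); 
E
```

```text
[ 0.52549362 -0.06641043  0.05562275] [ 0.68582408  0.72776409 -0.00087749 -0.00199759] [-0.82096161  0.23445782 -1.10221284] 0.5012333564575084
(array([ 0.8, -2.4,  4.6]), array([-0.2, -0.1,  0.4]))
```

{"method": "move_arm", "body": {
  "commands": "0 -2 5 0 0 0 -1;0 -2 5 0 0 0 -1;0 -2 5 0 0 0 0.6;0 -2 5 0 0 0 0.6;0 -2 5 0 0 0 0.6"
}}

```text
t: 21.9
tcp_pos: [0.5255, -0.0671, 0.053]
tool_rot: [0.686, 0.728, 0.0, 0.001]
force: [-0.8, -0.5, 0.3]
finger_gap: 0.802
gripper_force: 0.0
```

{"method": "move_arm", "body": {
  "commands": "0 0 -30 0 0 0 0.6;0 0 -90 0 0 0 0.6;0 0 -150 0 0 0 0.6;0 0 -150 0 0 0 0.3;0 -30 -150 0 0 0 0.1"
}}

```text
t: 22.52
tcp_pos: [0.4967, -0.0692, 0.203]
tool_rot: [0.685, 0.728, 0.001, 0.002]
force: [-0.7, -0.1, -0.2]
finger_gap: 0.555
gripper_force: 0.0
```

{"method": "move_arm", "body": {
  "commands": "-14 -16 0 0 0 10 0.1;-28 -32 0 0 0 20 0.1;-42 -48 0 0 0 30 0.1;-56 -64 0 0 0 40 0.1;-70 -80 0 0 0 50 0.1"
}}

```text
t: 23.15
tcp_pos: [0.4182, -0.1434, 0.2014]
tool_rot: [0.93, 0.367, -0.001, -0.001]
force: [0.2, -0.3, -0.1]
finger_gap: 0.549
gripper_force: 0.0
```

{"method": "move_arm", "body": {
  "commands": "0 0 0 0 0 10 0.1;0 0 0 0 0 20 0.1;0 0 0 0 0 30 0.1;0 0 0 0 0 40 0.1;0 0 0 0 0 40 0.1"
}}

```text
t: 23.78
tcp_pos: [0.4188, -0.143, 0.2016]
tool_rot: [1.0, 0.031, -0.001, -0.001]
force: [0.3, -0.3, 0.2]
finger_gap: 0.553
gripper_force: 0.0
```

```bash
python3 - <<'E'
from h import *
x=telemetry.sense();print(x['tcp_pos'],x['tool_rot'],x['force'],x['finger_gap'])
print(go((.42,-.142,.024),3));snap('wrist','w7')
E
```

```text
[ 0.41875692 -0.14300745  0.201559  ] [ 9.99527715e-01  3.07150348e-02 -7.93162393e-04 -5.52176597e-04] [ 0.26174576 -0.28898509  0.23438317] 0.5527402882138632
(array([  1.6,  -0.7, 177.6]), array([-0.1,  0.1,  0.5]))
```

View pics/w7.png

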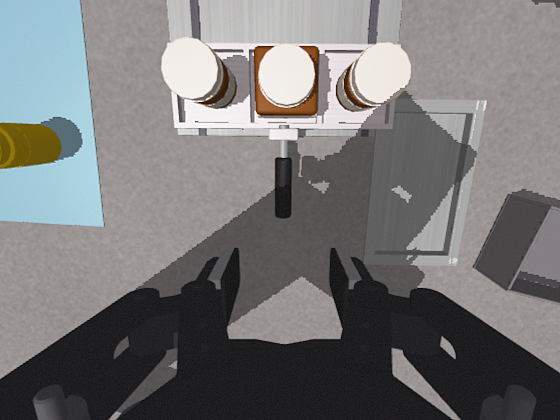

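All three jars stand upright in their pockets at (195,70), (287,78) and (385,70). The handle is at (283,187).

{"method": "move_arm", "body": {
  "commands": "1 0 60 0 0 0 0.1;2 0 120 0 0 0 0.1;2 0 160 0 0 0 0.1;2 0 178 0 0 0 0.1;2 0 178 0 0 0 -1"
}}

```text
t: 24.45
tcp_pos: [0.4205, -0.1427, 0.0229]
tool_rot: [1.0, 0.031, -0.002, -0.001]
force: [-0.4, -0.6, 0.1]
finger_gap: 0.348
gripper_force: 0.0
```

{"method": "move_arm", "body": {
  "commands": "0 0 0 0 0 0 -1;0 0 0 0 0 0 -1;4 0 0 0 0 0 -1;10 0 0 0 0 0 -1;18 0 0 0 0 0 -1"
}}

```text
t: 25.08
tcp_pos: [0.4372, -0.1403, 0.0243]
tool_rot: [1.0, 0.03, -0.002, -0.002]
force: [-2.1, 4.5, -9.3]
finger_gap: 0.195
gripper_force: 39.6
```

{"method": "move_arm", "body": {
  "commands": "9 0 0 0 0 0 -1;18 0 0 0 0 0 -1;27 0 0 0 0 0 -1;36 0 0 0 0 0 -1;45 0 0 0 0 0 -1"
}}

```text
t: 25.7
tcp_pos: [0.4825, -0.1378, 0.0243]
tool_rot: [1.0, 0.03, -0.002, -0.001]
force: [-2.3, 4.2, -8.3]
finger_gap: 0.191
gripper_force: 39.7
```

{"method": "move_arm", "body": {
  "commands": "9 0 0 0 0 0 -1;18 0 0 0 0 0 -1;27 0 0 0 0 0 -1;36 0 0 0 0 0 -1;45 0 0 0 0 0 -1"
}}

```text
t: 26.32
tcp_pos: [0.5278, -0.1353, 0.0243]
tool_rot: [1.0, 0.03, -0.002, -0.001]
force: [-2.9, 4.6, -6.0]
finger_gap: 0.193
gripper_force: 39.9
```

{"method": "move_arm", "body": {
  "commands": "6 0 0 0 0 0 -1;12 0 0 0 0 0 -1;18 0 0 0 0 0 -1;22 0 0 0 0 0 -1;24 0 0 0 0 0 -1"
}}

```text
t: 26.95
tcp_pos: [0.552, -0.134, 0.0243]
tool_rot: [1.0, 0.03, -0.001, -0.001]
force: [-2.0, 4.6, -6.2]
finger_gap: 0.192
gripper_force: 39.9
```

{"method": "move_arm", "body": {
  "commands": "2 0 0 0 0 0 -1;4 0 0 0 0 0 -1;6 0 0 0 0 0 -1;8 0 0 0 0 0 -1;10 0 0 0 0 0 -1"
}}

```text
t: 27.58
tcp_pos: [0.5588, -0.1335, 0.0243]
tool_rot: [1.0, 0.031, -0.005, -0.001]
force: [-10.4, 0.2, -0.4]
finger_gap: 0.196
gripper_force: 40.5
```

{"method": "move_arm", "body": {
  "commands": "1 0 0 0 0 0 -1;2 0 0 0 0 0 -1;3 0 0 0 0 0 -1;3 0 0 0 0 0 -1;3 0 0 0 0 0 -1"
}}

```text
t: 28.2
tcp_pos: [0.5587, -0.1335, 0.0243]
tool_rot: [0.999, 0.031, -0.008, -0.002]
force: [-14.0, -1.2, 2.8]
finger_gap: 0.189
gripper_force: 40.8
```

{"method": "move_arm", "body": {
  "commands": "0 0 0 0 0 0 0.2;0 0 0 0 0 0 0.2;0 0 0 0 0 0 0.2;-10 0 -50 0 0 0 0.2;-30 0 -110 0 0 0 0.2"
}}

```text
t: 28.82
tcp_pos: [0.5369, -0.1366, 0.1339]
tool_rot: [1.0, 0.03, -0.0, -0.0]
force: [1.4, -0.4, 0.3]
finger_gap: 0.597
gripper_force: 0.0
```

{"method": "move_arm", "body": {
  "commands": "0 0 -50 0 0 0 0.2;0 0 -100 0 0 0 0.2;0 0 -150 0 0 0 0.2;0 0 -200 0 0 0 0.2;0 0 -265 0 0 0 0.2"
}}

```text
t: 29.45
tcp_pos: [0.536, -0.1361, 0.3976]
tool_rot: [1.0, 0.03, -0.0, -0.0]
force: [1.6, -0.1, -0.6]
finger_gap: 0.599
gripper_force: 0.0
```

{"method": "move_arm", "body": {
  "commands": "0 20 0 0 0 -9 0.2;0 40 0 0 0 -18 0.2;0 60 0 0 0 -27 0.2;0 90 0 0 0 -36 0.2;0 120 0 0 0 -45 0.2"
}}

```text
t: 30.08
tcp_pos: [0.5439, -0.257, 0.3967]
tool_rot: [0.911, 0.413, 0.0, 0.001]
force: [0.6, -0.4, -0.3]
finger_gap: 0.607
gripper_force: 0.0
```

{"method": "move_arm", "body": {
  "commands": "0 0 0 0 0 -10 0.2;0 0 0 0 0 -20 0.2;0 0 0 0 0 -30 0.2;0 0 0 0 0 -40 0.2;0 0 0 0 0 -45 0.2"
}}

```text
t: 30.7
tcp_pos: [0.5438, -0.2563, 0.3966]
tool_rot: [0.684, 0.729, 0.0, 0.001]
force: [0.0, -0.2, -0.5]
finger_gap: 0.596
gripper_force: 0.0
```

```bash
python3 - <<'E'
from h import *
x=telemetry.sense();print(x['tcp_pos'],x['tool_rot'],x['force'],x['finger_gap'],x['q'])
print(go((.604,-.371,.37),93));t=snap('top','t8');snap('scene','s8')
E
```

```text
[ 0.54379871 -0.25627762  0.39656301] [6.84436246e-01 7.29072408e-01 4.06513241e-05 6.69858754e-04] [ 0.0016714  -0.24560984 -0.47674041] 0.5958474892631361 [-6.26065918e-01  3.55172729e-01  1.26226331e+00 -9.01667550e-05
  1.52281746e+00 -6.89197219e-01]
(array([-118.3,   52.8,   26.7]), array([0.1, 0.1, 0.6]))
```

View pics/s8.png

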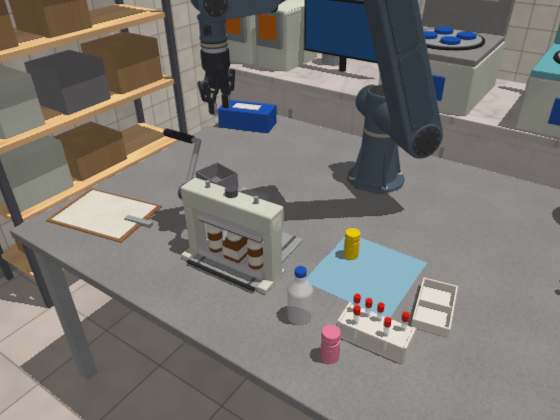

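The jars stand under the plate with the tray fully in, and the lever is at home with its grip at (180,136).

{"method": "move_arm", "body": {
  "commands": "-30 13 0 0 0 0 0.2;-60 26 0 0 0 0 0.2;-90 40 0 0 0 0 0.2;-118 53 10 0 0 0 0.2;-118 53 20 0 0 0 0.2"
}}

```text
t: 31.42
tcp_pos: [0.6039, -0.3728, 0.3749]
tool_rot: [0.687, 0.727, -0.0, 0.0]
force: [-0.7, 0.8, -0.6]
finger_gap: 0.604
gripper_force: 0.0
```

```bash
python3 - <<'E'
from h import *
x=telemetry.sense();print(x['tcp_pos'],x['tool_rot'],x['force'])
print(go((.604,-.371,.303),93));s=snap('wrist','w9');print(proj(s,(.604,-.371,.32)))
im=s['image'];cv2.imwrite('pics/w9s.png',im[:,:,::-1])
E
```

```text
[ 0.60394183 -0.37283132  0.37485112] [ 6.86855023e-01  7.26794413e-01 -1.43413970e-04  1.92368464e-04] [-0.71773764  0.80497604 -0.57656862]
(array([ 1.9,  0.2, 71.9]), array([0. , 0. , 0.2]))
[283.75094276 225.69606064]
```

View pics/w9.png

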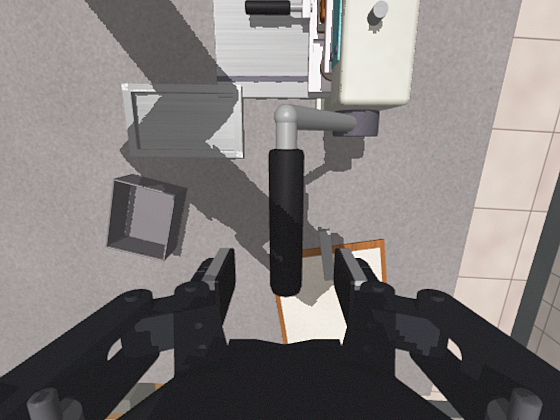

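The grip bar lies at (286,222) between the fingers, parallel to the pads and matching its projected position.

{"method": "move_arm", "body": {
  "commands": "1 0 30 0 0 0 0.2;2 0 60 0 0 0 0.2;2 0 72 0 0 0 0.2;2 0 72 0 0 0 -1;2 0 72 0 0 0 -1",
  "grip_force": 30
}}

```text
t: 32.1
tcp_pos: [0.6045, -0.3688, 0.3058]
tool_rot: [0.686, 0.728, 0.001, 0.002]
force: [2.7, 1.3, -1.4]
finger_gap: 0.269
gripper_force: 29.7
```

{"method": "move_arm", "body": {
  "commands": "0 0 0 0 0 0 -1;0 0 0 0 0 0 -1;0 0 0 0 0 0 -1;0 -8 5 0 0 0 -1;0 -16 10 0 0 0 -1"
}}

```text
t: 32.72
tcp_pos: [0.5891, -0.3697, 0.2953]
tool_rot: [0.686, 0.728, 0.002, 0.003]
force: [5.2, 3.4, 2.2]
finger_gap: 0.27
gripper_force: 30.1
```

```bash
python3 - <<'E'
from h import *
x=telemetry.sense();print(x['tcp_pos'],x['tool_rot'],x['force'],x['finger_gap'],x['gripper_force'])
E
```

```text
[ 0.5891119  -0.36970464  0.2952693 ] [0.6856364  0.72793754 0.00170846 0.00259933] [5.22165203 3.44930737 2.23841873] 0.270088570961944 30.12677550315857
```

{"method": "move_arm", "body": {
  "commands": "0 -11.5 9.7 0 0 0 -1;0 -21.8 20.5 0 0 0 -1;0 -31.2 32.2 0 0 0 -1;0 -39.3 44.8 0 0 0 -1;0 -46.2 58.1 0 0 0 -1"
}}

```text
t: 33.35
tcp_pos: [0.5438, -0.3728, 0.2376]
tool_rot: [0.686, 0.728, 0.002, 0.004]
force: [5.4, 2.7, 4.4]
finger_gap: 0.271
gripper_force: 31.0
```

{"method": "move_arm", "body": {
  "commands": "0 -4 10.5 0 0 0 -1;0 -7.5 21 0 0 0 -1;0 -10.3 32 0 0 0 -1;0 -12.2 43 0 0 0 -1;0 -13 54.4 0 0 0 -1"
}}

```text
t: 33.98
tcp_pos: [0.5306, -0.3736, 0.1841]
tool_rot: [0.686, 0.728, 0.002, 0.003]
force: [2.9, 5.6, 13.1]
finger_gap: 0.269
gripper_force: 34.9
```

{"method": "move_arm", "body": {
  "commands": "0 0 7 0 0 0 -1;0 0 14 0 0 0 -1;0 0.5 21 0 0 0 -1;0 1.4 28 0 0 0 -1;0 2.3 34 0 0 0 -1"
}}

```text
t: 34.6
tcp_pos: [0.531, -0.3735, 0.1508]
tool_rot: [0.686, 0.728, 0.0, 0.002]
force: [-2.1, 4.9, 16.7]
finger_gap: 0.266
gripper_force: 37.2
```

{"method": "move_arm", "body": {
  "commands": "0 0.3 2 0 0 0 -1;0 0.6 4 0 0 0 -1;0 1 6 0 0 0 -1;0 1 8 0 0 0 -1;0 1 10 0 0 0 -1"
}}

```text
t: 35.22
tcp_pos: [0.5323, -0.3735, 0.1412]
tool_rot: [0.686, 0.728, 0.0, 0.002]
force: [0.3, 5.4, 15.4]
finger_gap: 0.265
gripper_force: 37.7
```

{"method": "move_arm", "body": {
  "commands": "0 0.5 2 0 0 0 -1;0 1 4 0 0 0 -1;0 1 6 0 0 0 -1;0 1 6 0 0 0 -1;0 1 6 0 0 0 -1"
}}

```text
t: 35.85
tcp_pos: [0.533, -0.3735, 0.1368]
tool_rot: [0.686, 0.728, -0.0, 0.002]
force: [-2.5, 6.3, 22.5]
finger_gap: 0.268
gripper_force: 38.8
```

```bash
python3 - <<'E'
from h import *
x=telemetry.sense();print(x['tcp_pos'],x['force'],x['finger_gap'])
s=snap('scene','s10')
cv2.imwrite('pics/c10.png',cv2.resize(s['image'][120:300,130:310,::-1],None,fx=3.3,fy=3.3,interpolation=cv2.INTER_CUBIC))
for a in (1.0,1.25):
  xp=-.15*np.cos(1.047-a);z=.19+.15*np.sin(1.047-a)
  for d in (-.0525,.0525): print(a,((proj(s,(.6789+xp*.9986-.0523*d,-.3672+.0523*xp+d,z))-[130,120])*3.3).round(0))
E
```

```text
[ 0.53302223 -0.37347187  0.13675427] [-2.49746365  6.32267617 22.51177991] 0.2679110892574893
1.0 [186. 123.]
1.0 [272. 150.]
1.25 [189. 158.]
1.25 [273. 185.]
```

View pics/c10.png

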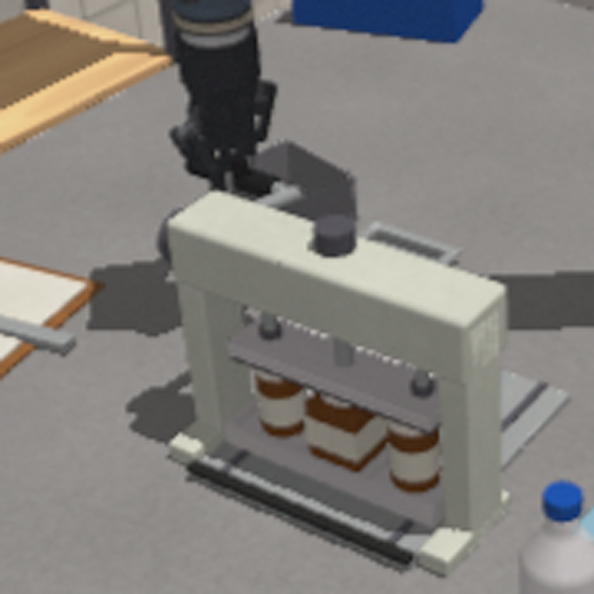

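The plate is down on the lids, and the inner end of the grip at crop (272,185) matches the prediction for angle 1.25. I'll press a few mm more to confirm the stop.

{"method": "move_arm", "body": {
  "commands": "0 0.3 1.5 0 0 0 -1;0 0.5 3 0 0 0 -1;0 0.5 5 0 0 0 -1;0 0.5 5 0 0 0 -1;0 0.5 5 0 0 0 -1",
  "grip_force": 50
}}

```text
t: 36.52
tcp_pos: [0.5333, -0.3735, 0.1357]
tool_rot: [0.686, 0.728, -0.0, 0.002]
force: [-8.9, 10.9, 41.7]
finger_gap: 0.27
gripper_force: 49.1
```

{"method": "move_arm", "body": {
  "commands": "0 0 -5 0 0 0 -1;0 -1.5 -15 0 0 0 -1;0 -2.6 -24 0 0 0 -1;0 -3 -33.5 0 0 0 -1;0 -2.9 -43 0 0 0 -1",
  "grip_force": 40
}}

```text
t: 37.15
tcp_pos: [0.5298, -0.3735, 0.1694]
tool_rot: [0.686, 0.728, -0.0, -0.0]
force: [3.5, -0.3, 0.1]
finger_gap: 0.268
gripper_force: 47.8
```

{"method": "move_arm", "body": {
  "commands": "0 0.6 -7.5 0 0 0 -1;0 1.4 -15 0 0 0 -1;0 2.7 -22.3 0 0 0 -1;0 4.4 -29.7 0 0 0 -1;0 6.4 -36.9 0 0 0 -1"
}}

```text
t: 37.78
tcp_pos: [0.5355, -0.3731, 0.2068]
tool_rot: [0.686, 0.728, -0.001, -0.001]
force: [-3.6, -3.1, 2.9]
finger_gap: 0.269
gripper_force: 46.7
```

{"method": "move_arm", "body": {
  "commands": "0 2.4 -7.1 0 0 0 -1;0 5.2 -14.1 0 0 0 -1;0 8.2 -20.9 0 0 0 -1;0 11.6 -27.6 0 0 0 -1;0 15.3 -34.1 0 0 0 -1"
}}

```text
t: 38.4
tcp_pos: [0.5486, -0.3724, 0.2411]
tool_rot: [0.686, 0.728, -0.003, -0.003]
force: [-8.8, -4.4, 4.0]
finger_gap: 0.264
gripper_force: 44.3
```

{"method": "move_arm", "body": {
  "commands": "0 4.1 -6.3 0 0 0 -1;0 8.5 -12.4 0 0 0 -1;0 13.2 -18.3 0 0 0 -1;0 18.1 -23.9 0 0 0 -1;0 23.2 -29.3 0 0 0 -1"
}}

```text
t: 39.02
tcp_pos: [0.5689, -0.3713, 0.2721]
tool_rot: [0.686, 0.728, -0.005, -0.005]
force: [-16.2, -2.2, 12.4]
finger_gap: 0.271
gripper_force: 42.4
```

{"method": "move_arm", "body": {
  "commands": "0 5.4 -5.1 0 0 0 -1;0 11.1 -10 0 0 0 -1;0 17.1 -14.5 0 0 0 -1;0 23.4 -18.7 0 0 0 -1;0 29.9 -22.6 0 0 0 -1"
}}

```text
t: 39.65
tcp_pos: [0.5999, -0.3697, 0.2984]
tool_rot: [0.686, 0.727, -0.004, -0.002]
force: [-16.2, 0.6, 19.7]
finger_gap: 0.267
gripper_force: 42.7
```

```bash
python3 - <<'E'
from h import *
x=telemetry.sense();print(x['tcp_pos'],x['force'],x['finger_gap'])
s=snap('scene','s11');a=load('s0')
for r in (a,s):
    print(blob(r['image'].max(2)<45,(155,120,200,145))[0:2])
cv2.imwrite('pics/c11.png',cv2.resize(np.hstack([r['image'][100:200,140:260,::-1] for r in (a,s)]),None,fx=3.2,fy=3.2,interpolation=cv2.INTER_CUBIC))
E
```

```text
[ 0.59990654 -0.36974196  0.29837978] [-16.19858124   0.59866639  19.69018874] 0.26696542726048356
(array([177.86910995, 135.40314136]), np.int32(191))
(array([176.91571754, 129.40318907]), np.int32(439))
```

View pics/c11.png

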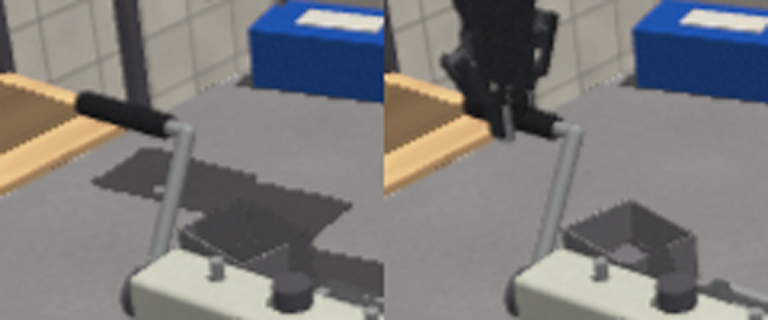

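{"method": "move_arm", "body": {
  "commands": "0 1 -2 0 0 0 -1;0 2 -4 0 0 0 -1;0 3 -5 0 0 0 -1;0 4 -6 0 0 0 -1;0 4 -6 0 0 0 -1"
}}

```text
t: 40.33
tcp_pos: [0.6048, -0.3694, 0.3013]
tool_rot: [0.686, 0.727, -0.003, -0.002]
force: [-12.0, -1.8, 10.6]
finger_gap: 0.263
gripper_force: 42.1
```

{"method": "move_arm", "body": {
  "commands": "0 1 -1 0 0 0 -1;0 2 -2 0 0 0 -1;0 3 -2.5 0 0 0 -1;0 4 -3 0 0 0 -1;0 4 -3 0 0 0 -1"
}}

```text
t: 40.95
tcp_pos: [0.6051, -0.3693, 0.3015]
tool_rot: [0.687, 0.727, -0.006, -0.007]
force: [-18.4, -3.6, 5.6]
finger_gap: 0.266
gripper_force: 41.6
```

{"method": "move_arm", "body": {
  "commands": "0 -1 1 0 0 0 -0.2;0 -1 1 0 0 0 0.2;0 -1 0 0 0 0 0.2;0 -1 -40 0 0 0 0.2;0 -1 -90 0 0 0 0.2"
}}

```text
t: 41.58
tcp_pos: [0.6123, -0.3672, 0.3907]
tool_rot: [0.685, 0.728, 0.001, -0.002]
force: [0.1, 0.3, 0.5]
finger_gap: 0.599
gripper_force: 0.0
```

{"method": "move_arm", "body": {
  "commands": "20 -20 0 0 0 0 0.2;60 -40 0 0 0 9 0.2;100 -50 0 0 0 18 0.2;140 -60 0 0 0 27 0.2;180 -60 0 0 0 36 0.2"
}}

```text
t: 42.2
tcp_pos: [0.5413, -0.1903, 0.3919]
tool_rot: [0.878, 0.478, 0.001, 0.0]
force: [0.8, -0.6, -0.8]
finger_gap: 0.603
gripper_force: 0.0
```

{"method": "move_arm", "body": {
  "commands": "0 0 0 0 0 10 0.2;0 0 0 0 0 20 0.2;0 0 0 0 0 30 0.2;0 0 0 0 0 40 0.2;0 0 0 0 0 54 0.2"
}}

```text
t: 42.82
tcp_pos: [0.5421, -0.1914, 0.3917]
tool_rot: [0.998, 0.056, 0.001, -0.0]
force: [0.1, 0.2, 0.2]
finger_gap: 0.605
gripper_force: 0.0
```

```bash
python3 - <<'E'
from h import *
x=telemetry.sense();print(x['tcp_pos'],x['tool_rot'],x['force'],x['finger_gap'])
print(go((.552,-.134,.024),3))
s=snap('scene','s12');t=snap('top','t12')
g=tri([(t,*blob(t['image'].max(2)<45,(385,180,435,210))[0]),(s,*blob(s['image'].max(2)<45,(155,120,200,145))[0])]);print('grip',g)
E
```

```text
[ 0.54206919 -0.19143152  0.39171798] [ 9.98450641e-01  5.56380666e-02  7.86131373e-04 -3.25134172e-04] [0.10066714 0.2447859  0.24672109] 0.6051558614064821
(array([ 15.7, -55.8, 367.8]), array([-0. , -0.1,  3.4]))
grip [ 0.59932714 -0.39495385  0.3138284 ]
```

{"method": "move_arm", "body": {
  "commands": "7 -20 40 0 0 1 0.1;14 -40 90 0 0 2 0.1;19 -56 150 0 0 3 0.1;19 -56 210 0 0 3 0.1;19 -56 260 0 0 3 0.1"
}}

```text
t: 43.55
tcp_pos: [0.5538, -0.1334, 0.1296]
tool_rot: [0.999, 0.034, 0.0, -0.0]
force: [0.6, 0.3, -0.7]
finger_gap: 0.552
gripper_force: 0.0
```

```bash
python3 - <<'E'
from h import *
x=telemetry.sense();print(x['tcp_pos'],x['tool_rot'],x['force'],x['finger_gap'])
print(go((.556,-.1337,.024),3))
s=snap('scene','s13');a=load('s0');t=snap('top','t13');b=load('t0')
print([ (np.abs(p['image'][120:200,150:200].astype(int)-q['image'][120:200,150:200]).sum(2)>60).sum() for p,q in [(a,s)]])
for r in (a,s): print(blob(r['image'].max(2)<45,(155,120,200,145))[:2])
for r in (b,t): print(blob(r['image'].max(2)<45,(385,180,435,210))[:2])
E
```

```text
[ 0.55382654 -0.13342381  0.12959205] [ 9.99413459e-01  3.42435822e-02  1.33356730e-04 -3.11364710e-04] [ 0.60094918  0.31077588 -0.734709  ] 0.55210862660009
(array([  2.1,   0.5, 105.6]), array([-0. , -0. ,  0.9]))
[np.int64(306)]
(array([177.86910995, 135.40314136]), np.int32(191))
(array([177.82352941, 135.47058824]), np.int32(187))
(array([409.        , 195.43598616]), np.int32(289))
(array([409.1754386, 195.4      ]), np.int32(285))
```

Both views show the lever grip exactly where it started, at home. Now I'll pull the tray out.

{"method": "move_arm", "body": {
  "commands": "2 0 50 0 0 1 0.1;2 0 106 0 0 1 0.1;2 0 106 0 0 1 0.1;2 0 106 0 0 1 -1;2 0 106 0 0 1 -1"
}}

```text
t: 44.28
tcp_pos: [0.5575, -0.1337, 0.0293]
tool_rot: [1.0, 0.023, 0.003, 0.0]
force: [1.4, 4.0, -0.6]
finger_gap: 0.189
gripper_force: 38.9
```

{"method": "move_arm", "body": {
  "commands": "0 0 0 0 0 0 -1;-2 0 0 0 0 0 -1;-7 0 0 0 0 0 -1;-14 0 0 0 0 0 -1;-22 0 0 0 0 0 -1"
}}

```text
t: 44.9
tcp_pos: [0.536, -0.1349, 0.0292]
tool_rot: [1.0, 0.023, 0.003, 0.001]
force: [2.1, 5.6, 5.5]
finger_gap: 0.192
gripper_force: 39.4
```

{"method": "move_arm", "body": {
  "commands": "-9 0 0 0 0 0 -1;-18 0 0 0 0 0 -1;-27 0 0 0 0 0 -1;-36 0 0 0 0 0 -1;-45 0 0 0 0 0 -1"
}}

```text
t: 45.52
tcp_pos: [0.4909, -0.1374, 0.0292]
tool_rot: [1.0, 0.023, 0.003, 0.001]
force: [1.8, 5.6, 6.7]
finger_gap: 0.187
gripper_force: 39.7
```

{"method": "move_arm", "body": {
  "commands": "-9 0 0 0 0 0 -1;-18 0 0 0 0 0 -1;-27 0 0 0 0 0 -1;-36 0 0 0 0 0 -1;-45 0 0 0 0 0 -1"
}}

```text
t: 46.15
tcp_pos: [0.4459, -0.1399, 0.0291]
tool_rot: [1.0, 0.023, 0.003, 0.002]
force: [2.0, 5.5, 10.9]
finger_gap: 0.191
gripper_force: 40.0
```

{"method": "move_arm", "body": {
  "commands": "-6 0 0 0 0 0 -1;-12 0 0 0 0 0 -1;-17 0 0 0 0 0 -1;-22 0 0 0 0 0 -1;-26 0 0 0 0 0 -1"
}}

```text
t: 46.78
tcp_pos: [0.4199, -0.1413, 0.0291]
tool_rot: [1.0, 0.023, 0.003, 0.002]
force: [1.6, 5.0, 13.7]
finger_gap: 0.189
gripper_force: 40.3
```

{"method": "move_arm", "body": {
  "commands": "-2 0 0 0 0 0 -1;-4 0 0 0 0 0 -1;-6 0 0 0 0 0 -1;-8 0 0 0 0 0 -1;-8 0 0 0 0 0 -1"
}}

```text
t: 47.4
tcp_pos: [0.418, -0.1418, 0.0292]
tool_rot: [1.0, 0.022, 0.009, 0.004]
force: [21.1, 22.5, 7.1]
finger_gap: 0.189
gripper_force: 40.1
```

{"method": "move_arm", "body": {
  "commands": "4 0 0 0 0 0 0.1;4 0 0 0 0 0 0.1;4 0 0 0 0 0 0.1;0 0 -60 0 0 0 0.1;0 0 -120 0 0 0 0.1"
}}

```text
t: 48.02
tcp_pos: [0.4083, -0.1409, 0.1455]
tool_rot: [1.0, 0.023, -0.002, -0.001]
force: [1.3, -0.7, 0.2]
finger_gap: 0.548
gripper_force: 0.0
```

{"method": "move_arm", "body": {
  "commands": "0 0 -55 0 0 0 1;0 0 -55 0 0 0 1;0 0 -55 0 0 0 1;0 0 -55 0 0 0 1;0 0 -55 0 0 0 1"
}}

```text
t: 48.65
tcp_pos: [0.409, -0.1407, 0.1992]
tool_rot: [1.0, 0.023, -0.001, -0.001]
force: [-0.6, 0.2, -0.9]
finger_gap: 1.0
gripper_force: 0.0
```

```bash
python3 - <<'E'
from h import *
x=telemetry.sense();print(x['tcp_pos'],x['tool_rot'])
s=snap('wrist','w14');im=s['image'].astype(int);t=snap('top','t14')
for z,roi in [(.0995,(155,25,230,110)),(.0995,(255,35,320,110)),(.0995,(350,30,415,110))]:
    sub=(im.min(2)>170);c,ar,r,_=blob(sub,roi);print(c,ar,r[1],ray(s,*c,z).round(4))
E
```

```text
[ 0.40897927 -0.1406937   0.19921821] [ 9.99731293e-01  2.31159093e-02 -1.41792661e-03 -9.93123415e-04]
[194.3195   63.14375] 4000 (84.0, 64.0) [ 0.5229 -0.068   0.0995]
[287.45757009  64.39551402] 2675 (62.0, 55.0) [ 0.5253 -0.1384  0.0995]
[392.10996386  51.0505937 ] 1937 (45.99999237060547, 45.99999237060547) [ 0.5381 -0.2161  0.0995]
```

View pics/w14.png

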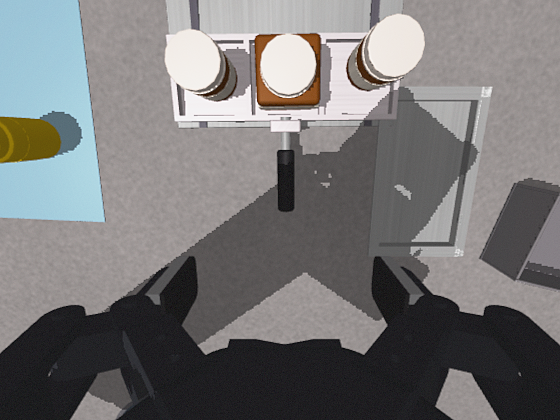

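All three jars are upright with lids at (197,62), (289,65) and (391,47). The right one has slid back in its pocket, and the tray is fully out.

```bash
python3 - <<'E'
from h import *
s=load('w14');t=load('t14')
for u,v in [(197,62),(289,65),(391,47)]: print(ray(s,u,v,.0995).round(4))
im=t['image'].astype(int)
for p in [(.523,-.066,.1),(.527,-.137,.1),(.538,-.216,.1)]:
    u,v=proj(t,p).astype(int);
    sat=im[...,0]-im[...,2]
    print(u,v)
P=ray(s,391,47,.0995)
print(go((P[0],P[1]+.0,.2),93))
for u,v in [(377,87),(490,88),(463,256),(370,250)]: print('st',ray(s,u,v,.016).round(4))
E
```

```text
[ 0.5238 -0.0701  0.0995]
[ 0.525  -0.1395  0.0995]
[ 0.5407 -0.2148  0.0995]
292 236
314 235
339 231
(array([127.8,  80. ,  -0.8]), array([ -0.2,   0. , -90.3]))
st [ 0.5256 -0.232   0.016 ]
st [ 0.5301 -0.3491  0.016 ]
st [ 0.3422 -0.3603  0.016 ]
st [ 0.3447 -0.2473  0.016 ]
```

{"method": "move_arm", "body": {
  "commands": "23 1 0 0 0 -10 1;46 2 0 0 0 -20 1;69 2 0 0 0 -30 1;92 3 0 0 0 -40 1;117 4 0 0 0 -50 1"
}}

```text
t: 49.38
tcp_pos: [0.5272, -0.1394, 0.1998]
tool_rot: [0.895, 0.446, -0.001, -0.001]
force: [-0.7, -0.6, 0.5]
finger_gap: 1.0
gripper_force: 0.0
```

{"method": "move_arm", "body": {
  "commands": "0 0 0 0 0 -10 1;0 0 0 0 0 -20 1;0 0 0 0 0 -30 1;0 0 0 0 0 -40 1;0 0 0 0 0 -40.5 1"
}}

```text
t: 50.0
tcp_pos: [0.5266, -0.1395, 0.1999]
tool_rot: [0.688, 0.726, -0.0, -0.001]
force: [0.1, 0.1, -1.1]
finger_gap: 1.003
gripper_force: 0.0
```

{"method": "move_arm", "body": {
  "commands": "0 0 50 0 0 0 1;0 0 100 0 0 0 1;0 0 140 0 0 0 1;0 0 150 0 0 0 1;0 0 150 0 0 0 -1"
}}

```text
t: 50.62
tcp_pos: [0.5269, -0.1397, 0.0504]
tool_rot: [0.688, 0.726, -0.0, -0.0]
force: [-0.3, 0.4, 0.6]
finger_gap: 0.82
gripper_force: 0.0
```

{"method": "move_arm", "body": {
  "commands": "0 0 0 0 0 0 -1;0 0 0 0 0 0 -1;0 0 -40 0 0 0 -1;0 0 -90 0 0 0 -1;0 0 -130 0 0 0 -1"
}}

```text
t: 51.25
tcp_pos: [0.5272, -0.1398, 0.1832]
tool_rot: [0.687, 0.726, 0.0, 0.001]
force: [0.5, 0.8, -1.6]
finger_gap: 0.625
gripper_force: 43.0
```

```bash
python3 - <<'E'
from h import *
x=telemetry.sense();print(x['tcp_pos'],x['tool_rot'],x['force'],x['finger_gap'])
print(go((.436,-.300,.05),93))
E
```

```text
[ 0.52721358 -0.13976257  0.18317867] [6.87402231e-01 7.26275688e-01 4.11869641e-04 1.27612533e-03] [ 0.50877523  0.84680633 -1.60951619] 0.625320591197837
(array([-154.8, -100.2,  133.1]), array([0.1, 0.1, 0.2]))
```

{"method": "move_arm", "body": {
  "commands": "-39 -25 0 0 0 0 -1;-78 -50 0 0 0 0 -1;-117 -75 0 0 0 0 -1;-155 -100 0 0 0 0 -1;-155 -100 40 0 0 0 -1"
}}

```text
t: 51.88
tcp_pos: [0.4368, -0.3055, 0.1437]
tool_rot: [0.689, 0.725, -0.001, 0.006]
force: [-1.1, -0.7, -2.1]
finger_gap: 0.623
gripper_force: 43.1
```

{"method": "move_arm", "body": {
  "commands": "0 0 40 0 0 0 -1;0 0 80 0 0 0 -1;0 0 100 0 0 0 -1;0 0 106 0 0 0 -1;0 0 109 0 0 0 -1"
}}

```text
t: 52.5
tcp_pos: [0.4347, -0.2991, 0.035]
tool_rot: [0.687, 0.726, -0.0, -0.001]
force: [-9.1, 5.1, 42.4]
finger_gap: 0.621
gripper_force: 48.2
```

{"method": "move_arm", "body": {
  "commands": "0 0 0 0 0 0 -1;0 0 0 0 0 0 0.9;0 0 0 0 0 0 0.9;0 0 -10 0 0 0 0.9;0 0 -60 0 0 0 0.9"
}}

```text
t: 53.12
tcp_pos: [0.4342, -0.2986, 0.0901]
tool_rot: [0.687, 0.726, 0.0, -0.003]
force: [1.1, -1.2, 0.9]
finger_gap: 0.95
gripper_force: 0.0
```

{"method": "move_arm", "body": {
  "commands": "0 0 -60 0 0 0 1;0 0 -110 0 0 0 1;30 35 -110 0 0 0 1;60 70 -110 0 0 0 1;86 104 -110 0 0 0 1"
}}

```text
t: 53.75
tcp_pos: [0.5355, -0.2073, 0.2024]
tool_rot: [0.687, 0.726, 0.0, 0.0]
force: [0.6, -0.2, -0.4]
finger_gap: 1.006
gripper_force: 0.0
```

```bash
python3 - <<'E'
from h import *
x=telemetry.sense();print(x['tcp_pos'],x['tool_rot'],x['force'],x['finger_gap'])
print(go((.541,-.215,.0505),93))
E
```

```text
[ 0.53546705 -0.20725056  0.2023968 ] [6.87402035e-01 7.26277012e-01 9.04170378e-05 3.68652143e-04] [ 0.64021563 -0.19893195 -0.39386276] 1.0060741887482338
(array([ -8. ,   5. , 151.9]), array([0. , 0. , 0.2]))
```

{"method": "move_arm", "body": {
  "commands": "-4 3 20 0 0 0 1;-8 5 60 0 0 0 1;-8 5 110 0 0 0 1;-8 5 152 0 0 0 1;-8 5 152 0 0 0 1"
}}

```text
t: 54.38
tcp_pos: [0.5378, -0.2145, 0.0469]
tool_rot: [0.687, 0.726, -0.001, -0.004]
force: [0.2, -0.5, 0.6]
finger_gap: 0.999
gripper_force: 0.0
```

{"method": "move_arm", "body": {
  "commands": "0 0 0 0 0 0 -1;0 0 0 0 0 0 -1;0 0 0 0 0 0 -1;0 0 0 0 0 0 -1;0 0 -10 0 0 0 -1"
}}

```text
t: 55.0
tcp_pos: [0.54, -0.216, 0.0603]
tool_rot: [0.687, 0.726, 0.0, 0.0]
force: [0.1, 0.1, -0.7]
finger_gap: 0.498
gripper_force: 40.9
```

{"method": "move_arm", "body": {
  "commands": "0 0 -60 0 0 0 -1;0 0 -120 0 0 0 -1;0 0 -150 0 0 0 -1;50 -10 -150 0 0 0 -1;100 -20 -150 0 0 0 -1"
}}

```text
t: 55.62
tcp_pos: [0.5142, -0.1166, 0.2108]
tool_rot: [0.688, 0.726, 0.0, 0.001]
force: [0.7, 0.4, -0.7]
finger_gap: 0.501
gripper_force: 41.4
```

{"method": "move_arm", "body": {
  "commands": "60 -10 0 0 0 0 -1;120 -20 0 0 0 0 -1;180 -30 0 0 0 -2 -1;240 -40 0 0 0 -5 -1;300 -50 0 0 0 -8 -1"
}}

```text
t: 56.25
tcp_pos: [0.4473, 0.1813, 0.2103]
tool_rot: [0.634, 0.773, 0.0, 0.0]
force: [1.1, 0.9, -0.8]
finger_gap: 0.506
gripper_force: 41.4
```

```bash
python3 - <<'E'
from h import *
x=telemetry.sense();print(x['tcp_pos'],x['tool_rot'],x['force'],x['finger_gap'])
s=snap('wrist','w15')
c=np.array([.533,.417]);d=np.array([np.cos(np.radians(11.4)),np.sin(np.radians(11.4))])*.04
print(c-d,c+d,go((*(c-d),.2),101.4),go((*(c+d),.2),101.4))
E
```

```text
[0.4473366  0.18126293 0.21028359] [6.34427139e-01 7.72982458e-01 4.25871062e-04 3.78902241e-04] [ 1.09119047  0.87232986 -0.75266767] 0.5061476885298023
[0.49378915 0.40909371] [0.57221085 0.42490629] (array([206.7,  92.9,  11.5]), array([-0. , -0.3,  0.2])) (array([206.5, 172.9,  11.5]), array([-0. , -0.3,  0.2]))
```

View pics/w15.png

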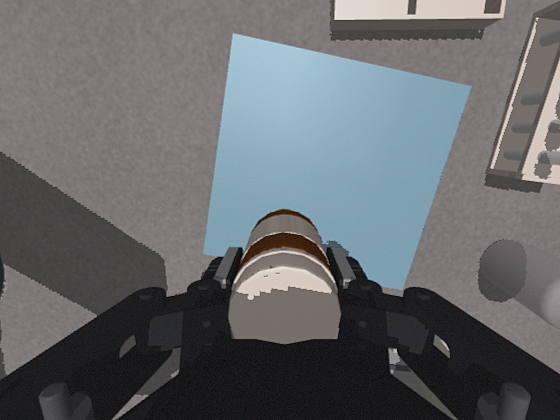

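The jar is held upright. The box's near wall spans about (332,20)–(503,18) at the top, with its divider at (411,8).

```bash
python3 - <<'E'
from h import *
s=load('w15');im=s['image'].astype(int)
for u in (340,370,400,440,470,497): print(u,im[0:42:2,u].sum(1)//3)
for v in (10,16): print(v,im[v,322:345].sum(1)//3,im[v,495:512].sum(1)//3, im[4,400:422].sum(1)//3)
E
```

```text
340 [215 217 216 218 216 216 216 217 218 226  58  78  82  79  81  74  69  69
  70  70  84]
370 [212 213 213 212 214 213 215 213 211 215  63  80  79  79  79  69  69  71
  68  70  83]
400 [211 209 210 210 208 208 211 210 212 206  66  78  81  80  81  71  68  67
  71  76 102]
440 [206 203 205 205 204 204 204 205 206 196  76  80  81  79  79  66  69  70
  70  88 124]
470 [201 202 201 202 202 202 203 203 207 160  77  79  78  79  78  68  70  71
  72  81 122]
497 [ 87  86  81  79  78  84  71 214 205 123  83 118 115 117 120 124 124 123
 128 123 124]
10 [124 125 125 122 120 123 125 123 105  79  77  72 135 216 222 218 217 217
 216 218 216 214 214] [ 79  83  84  78  91 158 210 205 200 167 116 121 122 120 123 123 121] [210 208 208 208 209 211 215 199 119  77  82  84  83  80  78  89 162 218
 208 207 206 206]
16 [118 120 123 121 123 125 127 121  96  82  80  64 156 231 220 217 219 217
 218 217 216 216 217] [206 206 205 206 205 208 208 204 166 109 117 118 120 123 120 123 121] [210 208 208 208 209 211 215 199 119  77  82  84  83  80  78  89 162 218
 208 207 206 206]
```

```bash
python3 - <<'E'
from h import *
s=load('w15')
L=ray(s,334,19.5,.03);R=ray(s,503,18.5,.03);print(L,R,np.linalg.norm(L-R));d=(R-L)[:2];yaw=np.arctan2(d[1],d[0]);print(np.degrees(yaw))
n=np.array([-np.sin(yaw),np.cos(yaw)]);e=np.array([np.cos(yaw),np.sin(yaw)])
c=(L+R)[:2]/2+.045*n;print('c',c)
for k in(-1,1): p=c+k*.04*e;print(p,go((*p,.2),90+np.degrees(yaw)))
E
```

```text
[0.46169975 0.359556   0.03      ] [0.62268982 0.39256676 0.03      ] 0.16433963122238265
11.587788604834792
c [0.53315568 0.42014419]
[0.49397095 0.41210943] (array([209.6,  93.7,  11.5]), array([-0. , -0.3, -0. ]))
[0.5723404  0.42817896] (array([209.7, 173.7,  11.5]), array([-0. , -0.3, -0. ]))
```

{"method": "move_arm", "body": {
  "commands": "50 42 0 0 0 0 -1;100 84 0 0 0 0 -1;148 122 0 0 0 0 -1;185 150 0 0 0 0 -1;210 173 0 0 0 0 -1"
}}

```text
t: 56.92
tcp_pos: [0.5774, 0.4211, 0.2097]
tool_rot: [0.634, 0.773, 0.0, -0.0]
force: [-0.3, 0.0, -2.4]
finger_gap: 0.501
gripper_force: 41.5
```

{"method": "move_arm", "body": {
  "commands": "0 0 0 0 0 0 -1;0 0 50 0 0 0 -1;0 0 100 0 0 0 -1;0 0 140 0 0 0 -1;0 0 150 0 0 0 -1"
}}

```text
t: 57.55
tcp_pos: [0.5744, 0.4165, 0.0565]
tool_rot: [0.635, 0.772, -0.004, -0.002]
force: [-0.7, -0.2, 0.4]
finger_gap: 0.5
gripper_force: 41.4
```

```bash
python3 - <<'E'
from h import *
x=telemetry.sense();print(x['tcp_pos'],x['tool_rot'],x['force'],x['finger_gap'])
print(go((.5723,.4275,.035),101.6))
s=snap('wrist','w16');t=snap('top','t16')
E
```

```text
[0.57438961 0.41652133 0.05648138] [ 0.63529818  0.77225611 -0.00378999 -0.00153397] [-0.65298933 -0.15376529  0.44932079] 0.4995829634700172
(array([11.2,  0.2, 21.5]), array([-0.4,  0.1, -0.5]))
```

View pics/w16.png

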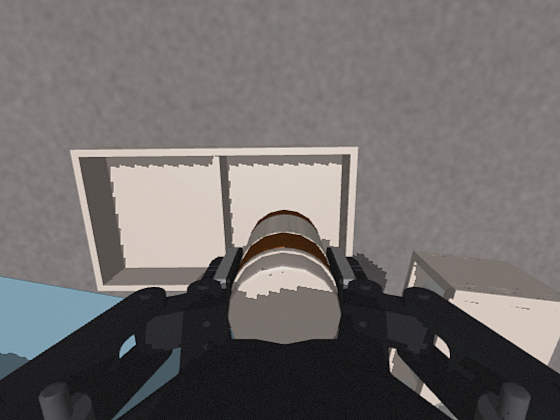

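The jar hangs over the far compartment, whose interior spans (230,155)–(350,…). The rack at u≥410 is clear of the fingers.

{"method": "move_arm", "body": {
  "commands": "6 0 0 0 0 0 -1;11 0 6 0 0 0 -1;11 0 13 0 0 0 -1;11 0 18 0 0 0 -1;11 0 20 0 0 0 -1"
}}

```text
t: 58.28
tcp_pos: [0.5746, 0.4295, 0.0388]
tool_rot: [0.635, 0.773, -0.001, -0.0]
force: [-0.5, 0.2, -0.8]
finger_gap: 0.505
gripper_force: 41.4
```

{"method": "move_arm", "body": {
  "commands": "0 0 0 0 0 0 -0.1;0 0 0 0 0 0 0.35;0 0 0 0 0 0 0.35;0 0 -20 0 0 0 0.35;0 0 -70 0 0 0 0.35"
}}

```text
t: 58.9
tcp_pos: [0.5734, 0.4289, 0.1086]
tool_rot: [0.635, 0.773, -0.003, -0.001]
force: [0.8, -0.2, 0.6]
finger_gap: 0.683
gripper_force: 0.0
```

{"method": "move_arm", "body": {
  "commands": "0 0 -60 0 0 0 1;0 0 -100 0 0 0 1;-50 -40 -100 0 0 0 1;-100 -80 -100 0 0 2 1;-150 -120 -100 0 0 4 1"
}}

```text
t: 59.52
tcp_pos: [0.488, 0.2622, 0.2115]
tool_rot: [0.662, 0.75, 0.001, 0.001]
force: [0.9, -0.6, 0.8]
finger_gap: 0.997
gripper_force: 0.0
```

```bash
python3 - <<'E'
from h import *
x=telemetry.sense();print(x['tcp_pos'],x['tool_rot'],x['force'],x['finger_gap'])
print(go((.5245,-.0695,.2),93))
s=snap('wrist','w17');t=snap('top','t17')
E
```

```text
[0.48798074 0.26221955 0.21150959] [0.66167846 0.74978562 0.00140506 0.00107734] [ 0.90498094 -0.620984    0.80823053] 0.9973671499634075
(array([-333.7,   -5.1,   11.4]), array([ 0.2, -0. ,  4.1]))
```

```bash
python3 - <<'E'
from h import *
t=load('t17');cv2.imwrite('pics/c17.png',cv2.resize(t['image'][140:310,120:450,::-1],None,fx=2.42,fy=2.42,interpolation=cv2.INTER_CUBIC))
E
```

```text
(no output)
```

View pics/c17.png

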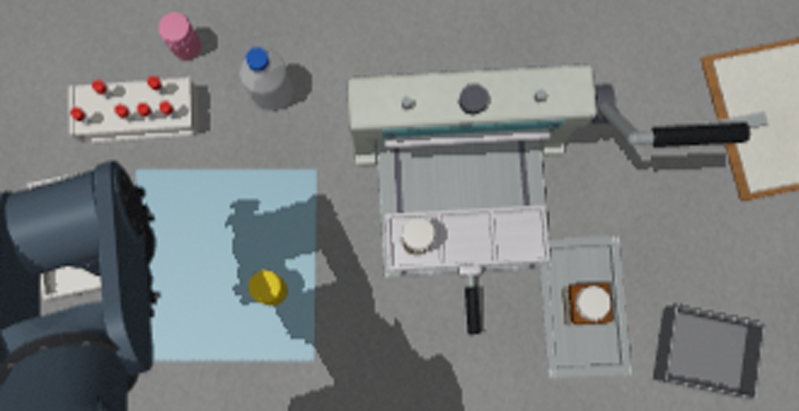

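The square jar stands in the steel tray (crop 592,303) and the last round jar is in the left pocket (crop 419,235). I've now viewed 18 pictures, past the limit of 14, so I'll work from numbers only from here.

```bash
python3 - <<'E'
from h import *
t=load('t17');print(ray(t,120+419/2.42,140+235/2.42,.0995))
print(ray(t,120+594/2.42,140+303/2.42,.083))
print(go((.5245,-.0695,.2),93))
E
```

```text
[ 0.52091117 -0.06814811  0.0995    ]
[ 0.43295603 -0.29754484  0.083     ]
(array([-330.9,    1.7,   10.9]), array([-0.4,  0.2,  4. ]))
```

{"method": "move_arm", "body": {
  "commands": "-60 -1 0 0 0 1 1;-120 -2 0 0 0 2 1;-180 -3 0 0 0 3 1;-240 -4 0 0 0 4 1;-300 -5 0 0 0 4 1"
}}

```text
t: 60.25
tcp_pos: [0.5224, -0.0367, 0.2113]
tool_rot: [0.687, 0.726, 0.001, 0.002]
force: [0.0, -0.1, -0.4]
finger_gap: 1.004
gripper_force: 0.0
```

```bash
python3 - <<'E'
from h import *
s=snap('wrist','w18');im=s['image'].astype(int)
x=telemetry.sense();print(x['tcp_pos'],x['tool_rot'])
print(go((.5242,-.0695,.0505),93))
print(proj(s,(.5242,-.0695,.0995)))
E
```

```text
[ 0.52457801 -0.04436311  0.21151042] [ 6.88745579e-01  7.24986396e-01 -2.55451938e-04  4.91815719e-03]
(array([-23.9,  -2.7, 161.2]), array([ 0.4,  0.4, -0.1]))
[283.21349927 242.39905745]
```

{"method": "move_arm", "body": {
  "commands": "-24 -1 0 0 0 0 1;-24 -1 0 0 0 0 1;-24 -1 40 0 0 0 1;-24 -1 60 0 0 0 1;-24 -1 60 0 0 0 1"
}}

```text
t: 60.92
tcp_pos: [0.5206, -0.0572, 0.1488]
tool_rot: [0.687, 0.727, -0.0, -0.001]
force: [0.2, 0.4, -0.0]
finger_gap: 0.999
gripper_force: 0.0
```

```bash
python3 - <<'E'
from h import *
x=telemetry.sense();print(x['tcp_pos'],x['tool_rot'],go((.5235,-.069,.0505),93))
E
```

```text
[ 0.52055007 -0.05715406  0.1488354 ] [ 6.86838705e-01  7.26808427e-01 -4.25226436e-04 -1.38665471e-03] (array([-12.1,   2.5,  98.3]), array([-0.1, -0.1,  0.2]))
```

{"method": "move_arm", "body": {
  "commands": "-12 2 0 0 0 0 1;-12 2 40 0 0 0 1;-12 2 80 0 0 0 1;-12 2 98 0 0 0 1;-12 2 98 0 0 0 1"
}}

```text
t: 61.55
tcp_pos: [0.5244, -0.0711, 0.0514]
tool_rot: [0.687, 0.726, -0.0, -0.0]
force: [0.5, 0.0, -0.2]
finger_gap: 1.001
gripper_force: 0.0
```

{"method": "move_arm", "body": {
  "commands": "0 0 0 0 0 0 -1;0 0 0 0 0 0 -1;0 0 0 0 0 0 -1;0 0 -40 0 0 0 -1;0 0 -90 0 0 0 -1"
}}

```text
t: 62.18
tcp_pos: [0.5229, -0.0704, 0.1418]
tool_rot: [0.687, 0.726, -0.001, -0.001]
force: [0.8, -0.2, -1.0]
finger_gap: 0.501
gripper_force: 41.4
```

{"method": "move_arm", "body": {
  "commands": "0 0 -60 0 0 0 -1;50 -8 -70 0 0 -2 -1;110 -18 -70 0 0 -4 -1;165 -28 -70 0 0 -6 -1;220 -36 -70 0 0 -8 -1"
}}

```text
t: 62.8
tcp_pos: [0.4749, 0.1486, 0.212]
tool_rot: [0.635, 0.773, 0.0, 0.0]
force: [0.1, -0.2, -1.8]
finger_gap: 0.503
gripper_force: 41.6
```

```bash
python3 - <<'E'
from h import *
snapshot('top');snapshot('top')
x=telemetry.sense();print(x['tcp_pos'],x['tool_rot'],x['force'],x['finger_gap'],go((.494,.412,.2),101.6))
E
```

```text
[0.47314601 0.1515281  0.21178129] [ 6.32382005e-01  7.74655881e-01  2.00094202e-04 -1.10684291e-03] [ 0.56714032 -0.54007877 -0.89119118] 0.4981189084483754 (array([251. ,  72.6,  12.2]), array([-0.1, -0.1, -0.1]))
```

{"method": "move_arm", "body": {
  "commands": "50 14 0 0 0 0 -1;100 28 0 0 0 0 -1;150 43 0 0 0 0 -1;200 58 0 0 0 0 -1;250 72 0 0 0 0 -1"
}}

```text
t: 63.52
tcp_pos: [0.4985, 0.407, 0.2116]
tool_rot: [0.635, 0.772, -0.0, 0.0]
force: [0.9, -1.0, -0.9]
finger_gap: 0.504
gripper_force: 41.5
```

{"method": "move_arm", "body": {
  "commands": "0 0 0 0 0 0 -1;0 0 20 0 0 0 -1;0 0 60 0 0 0 -1;0 0 100 0 0 0 -1;0 0 100 0 0 0 -1"
}}

```text
t: 64.15
tcp_pos: [0.4956, 0.4031, 0.1083]
tool_rot: [0.635, 0.772, -0.005, -0.001]
force: [-0.2, -0.4, -1.0]
finger_gap: 0.5
gripper_force: 41.4
```

```bash
python3 - <<'E'
from h import *
x=telemetry.sense();print(x['tcp_pos'],x['tool_rot'],x['force'],x['finger_gap'],go((.494,.411,.038),101.6))
E
```

```text
[0.49564944 0.40306975 0.10827297] [ 0.63548246  0.77210075 -0.00450246 -0.00148366] [-0.21551063 -0.39609423 -1.01161484] 0.5004431235015396 (array([ 8.3,  0.5, 70.2]), array([-0.5,  0.2, -0.5]))
```

{"method": "move_arm", "body": {
  "commands": "8 0 20 0 0 0 -1;8 0 45 0 0 0 -1;8 0 62 0 0 0 -1;8 0 68 0 0 0 -1;8 0 71 0 0 0 -1"
}}

```text
t: 64.78
tcp_pos: [0.4969, 0.4143, 0.0407]
tool_rot: [0.635, 0.773, 0.0, 0.0]
force: [-0.7, -0.6, -0.4]
finger_gap: 0.504
gripper_force: 41.4
```

{"method": "move_arm", "body": {
  "commands": "0 0 2 0 0 0 -1;0 0 2 0 0 0 -0.1;0 0 2 0 0 0 0.35;0 0 2 0 0 0 0.35;0 0 -30 0 0 0 0.35"
}}

```text
t: 65.4
tcp_pos: [0.4947, 0.413, 0.0687]
tool_rot: [0.635, 0.772, -0.003, -0.001]
force: [1.0, 1.0, -0.0]
finger_gap: 0.673
gripper_force: 0.0
```

{"method": "move_arm", "body": {
  "commands": "0 0 -60 0 0 0 0.35;0 0 -120 0 0 0 0.3;-40 -20 -130 0 0 9 0.1;-80 -40 -130 0 0 18 0.1;-130 -60 -130 0 0 27 0.1"
}}

```text
t: 66.03
tcp_pos: [0.4626, 0.2742, 0.2014]
tool_rot: [0.799, 0.602, 0.001, 0.0]
force: [1.3, -0.8, -1.3]
finger_gap: 0.549
gripper_force: 0.0
```

{"method": "move_arm", "body": {
  "commands": "0 0 0 0 0 10 0.1;0 0 0 0 0 20 0.1;0 0 0 0 0 30 0.1;0 0 0 0 0 40 0.1;0 0 0 0 0 50 0.1"
}}

```text
t: 66.65
tcp_pos: [0.4629, 0.2749, 0.2009]
tool_rot: [0.978, 0.206, 0.0, -0.0]
force: [1.0, 0.6, 0.7]
finger_gap: 0.55
gripper_force: 0.0
```

```bash
python3 - <<'E'
from h import *
s=snap('scene','s20')
x=telemetry.sense();print(x['tcp_pos'],x['tool_rot'],x['force'],x['finger_gap'],go((.42,-.142,.2),3))
t=snap('top','t20');im=t['image'].astype(int)
for p in [(.5723,.428,.084),(.494,.412,.084)]:
    print('exp',proj(t,p),proj(s,p))
# lids in scene: bright blobs near expected, brown below
ims=s['image'].astype(int)
br=((ims[...,0]-ims[...,2]>40)&(ims[...,0]<190)).astype(np.uint8)
n,l,st,c=cv2.connectedComponentsWithStats(br)
for i in range(1,n):
    if st[i,4]>25 and 380<c[i][0]<480 and 200<c[i][1]<340: print(st[i],c[i].round(1))
E
```

```text
[0.4628829  0.27491041 0.2008795 ] [ 9.78824689e-01  2.04700047e-01  3.35667680e-04 -7.68188483e-05] [-0.18983078 -0.74572967 -0.83022087] 0.5450798689730526 (array([-206.4,  364.8,    0.7]), array([-0. , -0. , 20.6]))
exp [140.27915669 222.19814182] [436.26007437 295.7435064 ]
exp [143.56538779 246.25705308] [440.9589053  275.40031919]
[435 286  16   7  63] [442.  289.6]
[378 305   6   8  34] [380.2 308.8]
[427 305  17   9  72] [434.7 310.1]
[402 311   8  11  54] [405.2 317. ]
[384 319   7   9  42] [386.8 323.5]
```

{"method": "move_arm", "body": {
  "commands": "-20 36 0 0 0 4 0.1;-40 72 0 0 0 8 0.1;-60 108 0 0 0 12 0.1;-80 144 0 0 0 16 0.1;-100 180 0 0 0 20 0.1"
}}

```text
t: 67.38
tcp_pos: [0.4453, 0.0685, 0.2009]
tool_rot: [0.999, 0.037, 0.001, 0.0]
force: [0.5, 0.6, 0.0]
finger_gap: 0.549
gripper_force: 0.0
```

{"method": "move_arm", "body": {
  "commands": "-9 50 0 0 0 0 0.1;-18 100 0 0 0 0 0.1;-27 155 0 0 0 0 0.1;-36 210 0 0 0 0 0.1;-36 210 0 0 0 0 0.1"
}}

```text
t: 68.0
tcp_pos: [0.4253, -0.1465, 0.201]
tool_rot: [0.999, 0.035, 0.001, 0.001]
force: [-0.3, -0.7, -0.2]
finger_gap: 0.548
gripper_force: 0.0
```

```bash
python3 - <<'E'
from h import *
snapshot('top');s=snap('wrist','w21')
x=telemetry.sense();print(x['tcp_pos'],x['tool_rot'],x['force'],go((.42,-.142,.026),3))
print(blob(s['image'].max(2)<60,(260,130,310,220))[:3], proj(s,(.426,-.142,.044)))
E
```

```text
[ 0.42425225 -0.14252667  0.20056079] [ 9.99340743e-01  3.63038417e-02 -1.11951600e-04 -3.14113483e-04] [-0.39652101  0.6193913   0.40103245] (array([ -4.2,  -0.7, 174.6]), array([-0. ,  0. ,  1.2]))
(array([281.37951807, 193.09638554]), np.int32(830), ((281.2493896484375, 192.02716064453125), (16.496103286743164, 54.29151916503906), 1.2453643083572388)) [281.34837392 197.47376631]
```

{"method": "move_arm", "body": {
  "commands": "-3 0 50 0 0 1 0.1;-3 0 110 0 0 1 0.1;-3 0 160 0 0 1 0.1;-3 0 175 0 0 1 0.1;-3 0 175 0 0 1 -1"
}}

```text
t: 68.72
tcp_pos: [0.4209, -0.1404, 0.0245]
tool_rot: [1.0, 0.029, -0.002, -0.001]
force: [-0.2, 0.0, 0.7]
finger_gap: 0.352
gripper_force: 0.0
```

{"method": "move_arm", "body": {
  "commands": "0 0 0 0 0 0 -1;0 0 0 0 0 0 -1;6 0 0 0 0 0 -1;16 0 0 0 0 0 -1;28 0 0 0 0 0 -1"
}}

```text
t: 69.35
tcp_pos: [0.4488, -0.1397, 0.026]
tool_rot: [1.0, 0.028, -0.001, -0.001]
force: [-3.2, 4.5, -0.8]
finger_gap: 0.189
gripper_force: 40.2
```

{"method": "move_arm", "body": {
  "commands": "11 0 0 0 0 0 -1;22 0 0 0 0 0 -1;33 0 0 0 0 0 -1;44 0 0 0 0 0 -1;55 0 0 0 0 0 -1"
}}

```text
t: 69.97
tcp_pos: [0.5043, -0.1366, 0.026]
tool_rot: [1.0, 0.028, -0.001, -0.001]
force: [-1.6, 4.2, -0.9]
finger_gap: 0.189
gripper_force: 40.2
```

{"method": "move_arm", "body": {
  "commands": "10 0 0 0 0 0 -1;20 0 0 0 0 0 -1;30 0 0 0 0 0 -1;38 0 0 0 0 0 -1;45 0 0 0 0 0 -1"
}}

```text
t: 70.6
tcp_pos: [0.5494, -0.1341, 0.026]
tool_rot: [1.0, 0.028, -0.001, -0.001]
force: [-2.4, 4.2, -1.1]
finger_gap: 0.194
gripper_force: 40.2
```

{"method": "move_arm", "body": {
  "commands": "4 0 0 0 0 0 -1;8 0 0 0 0 0 -1;11 0 0 0 0 0 -1;13 0 0 0 0 0 -1;15 0 0 0 0 0 -1"
}}

```text
t: 71.22
tcp_pos: [0.5616, -0.1334, 0.026]
tool_rot: [1.0, 0.028, -0.004, -0.001]
force: [-10.0, 0.4, 5.2]
finger_gap: 0.189
gripper_force: 40.8
```

{"method": "move_arm", "body": {
  "commands": "1 0 0 0 0 0 -1;2 0 0 0 0 0 -1;3 0 0 0 0 0 -1;4 0 0 0 0 0 -1;4 0 0 0 0 0 -1"
}}

```text
t: 71.85
tcp_pos: [0.5615, -0.1333, 0.026]
tool_rot: [1.0, 0.029, -0.007, -0.002]
force: [-16.2, -2.2, 7.8]
finger_gap: 0.193
gripper_force: 41.1
```

{"method": "move_arm", "body": {
  "commands": "0 0 0 0 0 0 0.1;0 0 0 0 0 0 0.1;0 0 0 0 0 0 0.1;-5 0 -50 0 0 0 0.1;-20 0 -110 0 0 0 0.1"
}}

```text
t: 72.47
tcp_pos: [0.5489, -0.1356, 0.1356]
tool_rot: [1.0, 0.028, -0.0, -0.0]
force: [1.5, -0.2, 0.9]
finger_gap: 0.549
gripper_force: 0.0
```

{"method": "move_arm", "body": {
  "commands": "-30 0 -30 0 0 0 0.5;-60 0 -80 0 0 0 0.5;-110 0 -100 0 0 0 0.5;-110 0 -100 0 0 0 0.5;-110 0 -100 0 0 0 0.5"
}}

```text
t: 73.1
tcp_pos: [0.4397, -0.142, 0.2359]
tool_rot: [1.0, 0.027, 0.001, 0.001]
force: [0.1, 1.0, -1.1]
finger_gap: 0.751
gripper_force: 0.0
```

```bash
python3 - <<'E'
from h import *
t=snap('top','t22');s=snap('scene','s22');w=snap('wrist','w22');a=load('s0');b=load('t0')
x=telemetry.sense();print(x['tcp_pos'],x['force'])
im=t['image'].astype(int)
for r in (a,s): print('gripS',blob(r['image'].max(2)<45,(155,120,200,145))[:2])
for r in (b,t): print('gripT',blob(r['image'].max(2)<45,(385,180,435,210))[:2])
hb=blob(w['image'].max(2)<60,(240,20,320,150));print('hand',hb[:3],ray(w,*hb[0],.044))
br=lambda i:((i[...,0]-i[...,2]>40)&(i[...,0]<190)&(i[...,0]>60)).astype(np.uint8)
for nm,i,roi in [('top',im,(125,200,170,270)),('steel',im,(340,240,385,300))]:
    n,l,st,c=cv2.connectedComponentsWithStats(br(i)[roi[1]:roi[3],roi[0]:roi[2]])
    print(nm,[(c[k].round(1)+roi[:2],st[k,4]) for k in range(1,n) if st[k,4]>8])
# square jar lid/walls from wrist view
iw=w['image'].astype(int);m=br(iw);n,l,st,c=cv2.connectedComponentsWithStats(m)
print('wrist brown',[(st[k].tolist()) for k in range(1,n) if st[k,4]>60],'exp top',proj(w,(.4335,-.299,.065)))
# bystanders moved?
for nm,(u0,v0,u1,v1) in dict(rack=(145,170,205,200),bottle=(215,155,242,190),pink=(183,143,205,168),yellow=(220,250,242,268),tub=(388,262,438,306)).items():
    print(nm,(np.abs(im[v0:v1,u0:u1]-b['image'][v0:v1,u0:u1].astype(int)).sum(2)>90).sum())
E
```

```text
[ 0.43959475 -0.14175289  0.2349438 ] [-0.04994722 -0.36686481 -1.24641456]
gripS (array([177.86910995, 135.40314136]), np.int32(191))
gripS (array([177.93157895, 135.4       ]), np.int32(190))
gripT (array([409.        , 195.43598616]), np.int32(289))
gripT (array([409.        , 195.43598616]), np.int32(289))
hand (array([282.53574833,  73.84366063]), np.int32(1049), ((282.5, 74.0), (66.0, 15.0), 90.0)) [ 0.56632974 -0.13400869  0.044     ]
top []
steel [(array([370.9, 270.1]), np.int32(16))]
wrist brown [[3, 145, 81, 44, 2221], [394, 183, 55, 47, 798]] exp top [424.51903934 209.50338689]
rack 0
bottle 0
pink 0
yellow 0
tub 867
```

```bash
python3 - <<'E'
from h import *
ims=load('s22')['image'].astype(int);p=load('s20')['image'].astype(int)
print('box area changed since release',(np.abs(ims[260:335,405:465]-p[260:335,405:465]).sum(2)>60).sum())
t7=load('t17')['image'].astype(int);t=load('t22')['image'].astype(int)
print('tub',(np.abs(t7-t)[262:306,388:438].sum(2)>90).sum())
print(ticket.sign_off())
E
```

```text
box area changed since release 0
tub 0
the job is handed in; nothing more can be done
None
```

The job is handed in after about 73 s of robot time: three jars were present (two round, one square), pressed with the lever at its stop and eased home; rounds are in the divided box, the square is in the steel tray, and the empty loading tray is pushed in. I didn't measure the lids' heights afterwards, and I viewed 18 pictures against the limit of 14.

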